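# Unstack the carved gypsum sample tiles into their display frames

## Task

Take the stack of four carved gypsum sample tiles apart and lay each tile, carved face up, in the empty wooden display frame of its own shape: flat on the frame's backing inside the lip, centred, with its edges parallel to the frame's. Gypsum chips, so set every tile down gently and never let one drop or fall. Leave the chisel and the sanding block where they lie.

Things in the scene. Friction and masses are not known exactly. Their poses are not given: they have to be found in the camera images.
- tile_round_mid (a point): Carved cast-gypsum sample tile, off-white, 24 mm thick, straight plain sides, shallow carved pattern on its upper face. Round, 36 mm diameter; top of the stack at the start. Point: the centre of the tile, half-way up (12 mm above its underside); z points up out of the carved face.
- tile_square_mid (a point): Carved cast-gypsum sample tile, off-white, 24 mm thick, straight plain sides, shallow carved pattern on its upper face. Square, 48 x 48 mm, x and y square to its sides; second from the top, under the round tile. Point: the centre of the tile, half-way up (12 mm above its underside); z points up out of the carved face.
- tile_hex_mid (a point): Carved cast-gypsum sample tile, off-white, 24 mm thick, straight plain sides, shallow carved pattern on its upper face. Regular hexagon, 66 mm across flats, 76 mm across corners; two corners lie on its +x and -x axis, two flat sides face +y and -y; third from the top, under the square tile. Point: the centre of the tile, half-way up (12 mm above its underside); z points up out of the carved face.
- tile_rect_mid (a point): Carved cast-gypsum sample tile, off-white, 24 mm thick, straight plain sides, shallow carved pattern on its upper face. Rectangle, 108 mm along x by 68 mm along y; bottom of the stack, on the bench. The tiles above lie roughly in the middle of it, each a few mm and up to about 12 degrees off the one below. Point: the centre of the tile, half-way up (12 mm above its underside); z points up out of the carved face.
- frame_round: Round frame, opening 52 mm diameter, 68 mm outside. Origin: centre of its underside; z up. Wooden tray frame lying loose on the bench: a 5 mm thick plain grey backing board inside a wooden lip 8 mm wide whose top is 11 mm above the bench (6 mm above the backing). A tile lying on the backing has its centre 17 mm above this origin.
- frame_square: Square frame, opening 64 x 64 mm, 80 x 80 mm outside, x and y square to its sides. Origin: centre of its underside; z up. Wooden tray frame lying loose on the bench: a 5 mm thick plain grey backing board inside a wooden lip 8 mm wide whose top is 11 mm above the bench (6 mm above the backing). A tile lying on the backing has its centre 17 mm above this origin.
- frame_hex: Hexagonal frame, opening 82 mm across flats, 98 mm outside; corners on +x and -x, flat sides facing +y and -y. Origin: centre of its underside; z up. Wooden tray frame lying loose on the bench: a 5 mm thick plain grey backing board inside a wooden lip 8 mm wide whose top is 11 mm above the bench (6 mm above the backing). A tile lying on the backing has its centre 17 mm above this origin.
- frame_rect: Rectangular frame, opening 124 mm along x by 84 mm along y, 140 x 100 mm outside. Origin: centre of its underside; z up. Wooden tray frame lying loose on the bench: a 5 mm thick plain grey backing board inside a wooden lip 8 mm wide whose top is 11 mm above the bench (6 mm above the backing). A tile lying on the backing has its centre 17 mm above this origin.
- chisel_mid (a point): Carving chisel with a fat turned wooden handle, lying along its x, 154 mm long, 30 mm thick; a bystander to leave alone. Point: the middle of its length, 13.5 mm above the bench.
- sanding_block_mid (a point): Cork sanding block, 80 x 45 x 24 mm (x, y, z), lying flat; a bystander to leave alone. Point: its centre.
Not all that is in view belongs to the job. Leave any blue or turquoise look-alike of the part that bears tile_hex_mid alone.

How it is judged:
By the outcome, as a careful person would: the job done as asked, in the order asked, and still so for the second after the job is handed in, with the robot touching nothing.
It also fails if it takes over 122 s, if anything falls off the work surface, if the arm or the gripper's body presses on something with over 40 N, if the wrist force passes 120 N, or if a joint passes its speed limit or range.

## Robot

A 6-joint arm with a two-finger parallel gripper is mounted at the origin on the work surface. World frame = base frame: x ahead of the robot, y to its left, z up, the work surface at z = 0. Lengths are in m, angles in degrees, forces in N, time in s.
With the tool pointing down it reaches from about 0.375 to 0.9 m from the base axis. Payload 3.1 kg.
Tool frame: the origin (TCP) lies on the centre line of the jaws, within the pads' length; the fingertips stand 25 mm ahead of it and the grasp point (between the pads) lies 6 mm ahead of it; z points along the fingers, y is the line along which they close (so a half turn about z gives the same grasp; the last joint's range is limited). The gripper opens to 87 mm and grips with 3 to 60 N. Pads are 19 mm wide; open, the fingers measure 117 mm over their backs; the gripper's body (75 mm by 190 mm) begins 51 mm behind the grasp point.
Start: joints at [58.356, 30.224, 82.088, -0, 67.689, -10.227], TCP at [0.228, 0.582, 0.22] pointing down, gripper open.
Joint ranges: [-176.69, 176.69], [-43.24, 126.21], [12.49, 139.97], [-82, 262], [0, 151.66], [-163.58, 163.58]. Speed limits (degrees/s): [159.86, 159.86, 180, 180, 180, 180].

## Interface

Orientations are given as a 3x3 rotation matrix whose columns are the frame's x, y, z axes.
In Python, from rig import * gives the robot as it stands.
- The arm moves only by the tool step_arm, never from a script. Its argument "steps" is a list of rows, each a list of 7 numbers: the shift along the tool's x, y, z normalised to -1 to 1, where 1 is 0.3 m, then the turn, a rotation vector about the tool's x, y, z normalised to -1 to 1, where 1 is 45 degrees, then the gripper's target within -1 to 1 (shut at 1, half-way at 0, fully open at -1). A call has 1 to 8 rows; each row is the pose to reach, as a shift and turn from the pose commanded when the call began, along the tool's axes at that moment; what a row does not reach only later rows make up. A row lasts 1/12 s, in which the tool goes at most 41.7 mm and 7.16 degrees, less where a joint would pass 70% of its speed; a pose out of reach is approached as far as the arm can. A call with a number of a shift or a turn outside -1 to 1 is refused whole. A call with a gripper value outside its range is refused whole. The fingers move at their own pace and stop on an object; the grip force is fixed at half the most. Time passes only in rows, so rows that repeat a pose let the fingers close. It gives the time, the measured TCP pose, the force, the opening and the grip force at its end, in the units of the state.
- read_state(): the state, without advancing time (a new reading comes with each control period).
- capture(name): name is "scene" or "top"; returns a dict with "image" (420x560x3 uint8, red, green, blue), "vertical_fov" (degrees; the focal length in pixels is half the picture's height over the tangent of half this angle, whatever the lens; pixels are square), "cx", "cy" (the principal point, pixels), "world_from_camera" (4x4, takes a point from camera to world coordinates). Camera axes: x right, y down, z forward; pixel columns grow to the right and rows downward; lengths in m; the calibration is good to about 2 mm. A picture is of the moment at which its call begins. There is no depth.
- hand_in(): hands the job in; it is judged then, once.
The state is a dict: "time_s": time; "joint_positions": joint angles; "qvel": joint speeds; "tau": joint torques, N m; "position": TCP position; "tcp_rot": TCP orientation; "force": force on the tool from outside, world axes, zero at the start; "moment": the same for the moment, N m; "opening": opening from 0.0 (shut) to 1.0 (fully open); "grasp_force": force on a finger pad.
Only numpy, scipy, OpenCV 4.12 (cv2) and the standard library are available. Lean on these libraries where they do the work, as an engineer would, in place of code of your own. Each camera call takes 0.05 s, during which the arm holds its last target. There are 200 camera calls.

## Working session

There is one attempt and no reset: what is moved stays moved. The work goes in short steps, Python scripts to look and compute and a tool call to move; the robot and the scene stay as the last step left them, time stands still between calls to the robot, and variables do not carry over. Pictures are saved under pics/ and viewed, at most 14 in all, crops included, and the job is handed in when it is done.

Besides the shell and the picture viewer there is one more tool, called after "Request:" by a JSON object that holds its "api" and its "payload", one argument or row to a line. step_arm: Moves the arm, as the interface text tells. Scaled input: -1 to 1 covers 0.3 m each way for a shift and 45 degrees each way for a turn. Its arguments: {"type":"object","properties":{"steps":{"type":"array"}},"required":["steps"]}

```bash
mkdir -p pics; ls
python3 - <<'E'
from rig import *
import cv2, numpy as np
for n in("scene","top"):
    c=capture(n); cv2.imwrite(f"pics/{n}0.png",c["image"][:,:,::-1]); print(n,c["vertical_fov"],c["cx"],c["cy"],np.round(c["world_from_camera"],4).tolist())
s=read_state(); print(s["time_s"],s["position"],np.round(s["tcp_rot"],4).tolist(),s["opening"],s["force"])
E
```

```text
pics
scene 55.2642551853643 274.4933282122487 212.8972587968413 [[0.3162, 0.5898, -0.7431, 1.1788], [0.9487, -0.2029, 0.2426, -0.2248], [-0.0077, -0.7816, -0.6237, 0.6441], [0.0, 0.0, 0.0, 1.0]]
top 46.492400401412496 277.01690018096593 218.6828992679634 [[0.0263, -0.9957, 0.0891, 0.4441], [-0.9996, -0.0269, -0.0055, -0.0055], [0.0079, -0.0889, -0.996, 1.2527], [0.0, 0.0, 0.0, 1.0]]
0.1 [0.22783284 0.58127516 0.21914614] [[-0.931, 0.3651, -0.001], [0.3651, 0.931, -0.0017], [0.0003, -0.002, -1.0]] 1.0009119564986515 [ 0.70274268 -0.03352659 -0.01372994]
```

View pics/scene0.png

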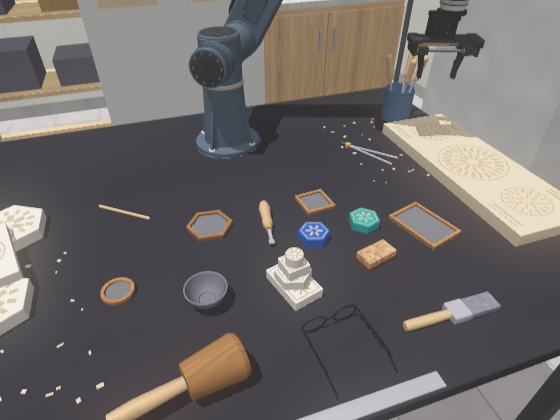

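View pics/top0.png

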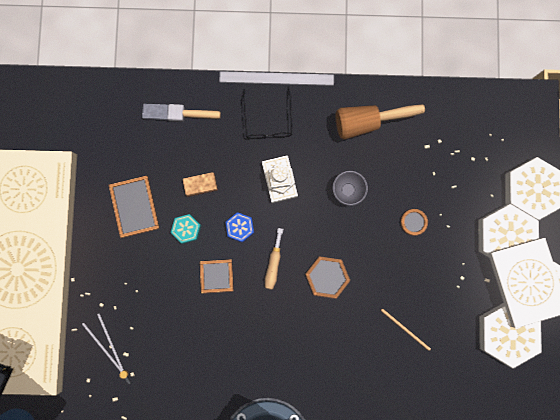

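The scene view shows the stack at (293,278). In the top view:

| Item | Pixel |
|---|---|
| Stack | (280,179) |
| Rect frame | (134,206) |
| Square frame | (216,276) |
| Hex frame | (327,277) |
| Round frame | (414,222) |
| Chisel | (275,260) |
| Sanding block | (200,184) |

The hex look-alikes are blue (240,227) and turquoise (185,228), and there are large white tiles at the far right (510,230). The tiles I need are the off-white stack at (280,179), because it is the only stack of four with the described shapes.

Next I'll measure the frames and enlarge the stack.

```bash
cat > h.py <<'E'
from rig import *
import cv2, numpy as np
def ray(c,uv,z):
    f=c["image"].shape[0]/2/np.tan(np.radians(c["vertical_fov"])/2)
    uv=np.atleast_2d(np.asarray(uv,float)); T=np.asarray(c["world_from_camera"])
    d=np.c_[(uv[:,0]-c["cx"])/f,(uv[:,1]-c["cy"])/f,np.ones(len(uv))]@T[:3,:3].T
    return (T[:3,3]+d*((z-T[2,3])/d[:,2])[:,None])[:,:2]
def proj(c,p):
    f=c["image"].shape[0]/2/np.tan(np.radians(c["vertical_fov"])/2)
    T=np.asarray(c["world_from_camera"]); q=(np.atleast_2d(p)-T[:3,3])@T[:3,:3]
    return np.c_[f*q[:,0]/q[:,2]+c["cx"],f*q[:,1]/q[:,2]+c["cy"]]
def poly(c,cnt,z):
    "world contour (m) at height z -> centre (centroid), minAreaRect"
    w=ray(c,cnt.reshape(-1,2),z).astype(np.float32)*1000
    m=cv2.moments(w.reshape(-1,1,2)); r=cv2.minAreaRect(w)
    return np.array([m["m10"],m["m01"]])/m["m00"],r,w
E
python3 - <<'E'
from h import *
for n in("top","scene"):
    c=capture(n); im=c["image"]; h=cv2.cvtColor(im,cv2.COLOR_RGB2HSV)
    S=4; up=cv2.resize(im,None,fx=S,fy=S,interpolation=cv2.INTER_CUBIC); H=cv2.cvtColor(up,cv2.COLOR_RGB2HSV)
    m=((H[:,:,0]<18)&(H[:,:,1]>90)&(H[:,:,2]>60)).astype(np.uint8)
    m=cv2.morphologyEx(m,cv2.MORPH_CLOSE,np.ones((5,5)))
    cs,hi=cv2.findContours(m,cv2.RETR_CCOMP,cv2.CHAIN_APPROX_NONE)
    for i,k in enumerate(cs):
        if hi[0][i][3]<0 and hi[0][i][2]>=0:
            ch=[j for j in range(len(cs)) if hi[0][j][3]==i]; j=max(ch,key=lambda j:cv2.contourArea(cs[j]))
            if cv2.contourArea(cs[j])<0.3*cv2.contourArea(k) or cv2.contourArea(k)<5000: continue
            a=poly(c,(k+.5)/S-.5,.0055); b=poly(c,(cs[j]+.5)/S-.5,.008)
            print(n,np.round(k.reshape(-1,2).mean(0)/S),"outer",a[0].round(1),np.round(a[1][1],1),round(a[1][2],1),"inner",b[0].round(1),np.round(b[1][1],1),round(b[1][2],1))
    u=(245,140,70,70) if n=="top" else (255,238,75,75)
    x,y,w,hh=u; k=cv2.resize(im[y:y+hh,x:x+w],None,fx=8,fy=8,interpolation=cv2.INTER_CUBIC)
    cv2.imwrite(f"pics/st_{n}.png",k[:,:,::-1])
    print(ray(c,(280,179) if n=="top" else (293,278),.03))
E
```

```text
top [216. 276.] outer [406.4 138.2] [81.9 83.5] 5.1 inner [406.6 137.9] [66.2 65.8] 4.9
top [328. 277.] outer [ 410.9 -143.8] [114.6 100.1] 83.5 inner [ 411.1 -143.4] [94.3 84.1] 83.4
top [414. 222.] outer [ 557.6 -363.8] [70.1 68.4] 89.9 inner [ 557.4 -362.8] [52.3 51.3] 0.2
top [134. 207.] outer [578.1 356.1] [143.  103.8] 15.4 inner [577.8 355.3] [125.3  85.6] 15.4
[[ 0.65441184 -0.01721046]]
scene [118. 291.] outer [ 555.6 -363.6] [68.6 76.9] 87.5 inner [ 556.9 -363.3] [51.5 49.8] 71.2
scene [210. 225.] outer [ 408.4 -143.3] [112.9 111.6] 83.1 inner [ 409.6 -143.3] [91.  81.4] 83.5
scene [425. 225.] outer [576.7 356.7] [147.8 112.4] 15.4 inner [577.9 356.1] [125.7  83.4] 15.1
scene [315. 202.] outer [404.5 139.2] [92.2 86.8] 4.8 inner [405.8 138.4] [64.4 65. ] 4.7
[[ 0.66126885 -0.0174927 ]]
```

View pics/st_top.png

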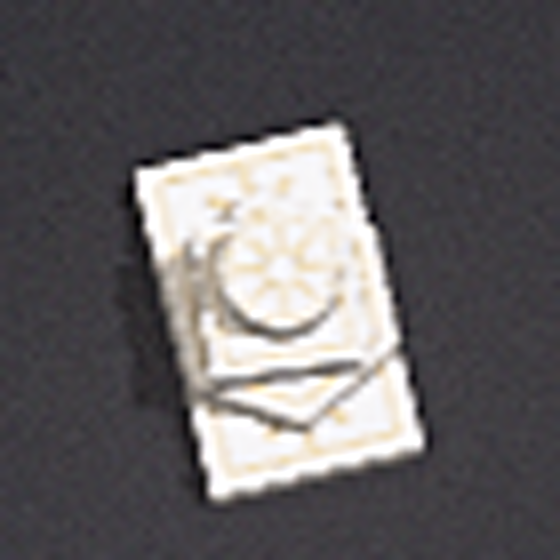

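View pics/st_scene.png

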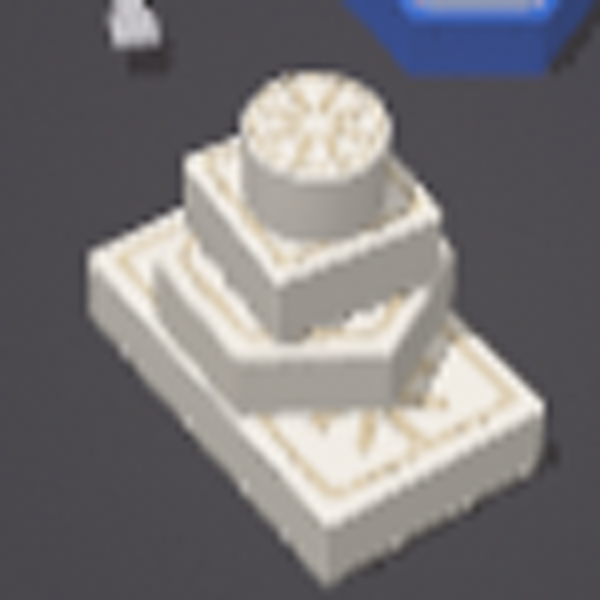

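Top crop: round tile centred near (279,272). Scene crop, top-face corners:

| Tile | Pixels |
|---|---|
| Round (ellipse centre) | (316,126) |
| Square | (185,157), (285,282), (440,213) |
| Hex | (155,263), (238,355), (392,355), (455,258) |
| Rect | (90,257), (328,520), (545,405) |

No bystander is close to the stack.

```bash
cat > go.py <<'E'
from h import *
from scipy.spatial.transform import Rotation as R
def go(x,y,z,yaw=None,sym=180):
    "print normalised shift & turn to have TCP at x,y,z mm pointing down, tool y at world angle yaw"
    s=read_state(); Rt=np.asarray(s["tcp_rot"]); d=Rt.T@(np.array([x,y,z])/1000-s["position"])
    cur=np.degrees(np.arctan2(Rt[1,1],Rt[0,1])); 
    if yaw is None: yaw=cur
    opts=[cur+((yaw-cur+k*sym+180)%360-180) for k in range(6)] 
    for yw in sorted(set(np.round(opts,2)),key=lambda a:abs(a-cur))[:2]:
        a=np.radians(yw); Y=np.array([np.cos(a),np.sin(a),0]); Z=np.array([0,0,-1.]); G=np.c_[np.cross(Y,Z),Y,Z]
        print("yaw",yw,"shift",np.round(d/.3,3),"turn",np.round(R.from_matrix(Rt.T@G).as_rotvec(True)/45,3))
    print("t %.2f"%s["time_s"],"pos",np.round(np.array(s["position"])*1000,1),"cur yaw %.1f"%cur,"j6 %.0f"%s["joint_positions"][5],"op %.3f F %s g %.1f"%(s["opening"],np.round(s["force"],1),s["grasp_force"]))
E
python3 - <<'E'
from go import *
c=capture("scene"); q=lambda p:(np.array(p)+.5)/8-.5+[255,238]
ang=lambda v:np.degrees(np.arctan2(v[1],v[0])).round(1)
print("round",ray(c,q((316,126)),.096).round(4)*1000, ray(capture("top"),(np.array([279,272])+.5)/8-.5+[245,140],.096)*1000)
for n,z,P in(("sq",.072,[(185,157),(285,282),(440,213)]),("hex",.048,[(155,263),(238,355),(392,355),(455,258)]),("rect",.024,[(90,257),(328,520),(545,405)])):
    w=ray(c,[q(p) for p in P],z)*1000; e=np.diff(w,axis=0)
    print(n,w.round(1).tolist(),"mid first/last",((w[0]+w[-1])/2).round(1),"len",np.linalg.norm(e,axis=1).round(1),"ang",[ang(v) for v in e])
go(656,-17,180,0)
E
```

```text
round [[657.6 -15.4]] [[656.18897376 -14.89303433]]
sq [[634.5, -41.3], [682.4, -32.1], [673.2, 11.9]] mid first/last [653.9 -14.7] len [48.8 45. ] ang [np.float64(10.8), np.float64(101.8)]
hex [[644.9, -52.9], [680.6, -43.3], [692.7, -7.6], [667.8, 19.4]] mid first/last [656.4 -16.7] len [36.9 37.7 36.8] ang [np.float64(15.1), np.float64(71.2), np.float64(132.7)]
rect [[615.9, -61.5], [717.2, -33.0], [700.9, 31.3]] mid first/last [658.4 -15.1] len [105.2  66.3] ang [np.float64(15.7), np.float64(104.2)]
yaw 0.0 shift [-2.057 -1.337  0.133] turn [-1.000e-03  0.000e+00  1.524e+00]
yaw 180.0 shift [-2.057 -1.337  0.133] turn [-0.000e+00 -1.000e-03 -2.476e+00]
t 0.30 pos [228.1 581.6 219.7] cur yaw 68.6 j6 -10 op 1.000 F [-0.  -0.3  0.1] g 0.0
```

Request:
{"api": "step_arm", "payload": {
  "steps": [
    [-0.9,-0.585,0.05,0,0,0.7,-0.4],
    [-0.9,-0.585,0.05,0,0,0.7,-0.4],
    [-0.9,-0.585,0.05,0,0,0.7,-0.4],
    [-0.9,-0.585,0.05,0,0,0.7,-0.4],
    [-0.9,-0.585,0.05,0,0,0.7,-0.4],
    [-0.9,-0.585,0.05,0,0,0.7,-0.4],
    [-0.9,-0.585,0.05,0,0,0.7,-0.4],
    [-0.9,-0.585,0.05,0,0,0.7,-0.4]
  ]
}}

```text
time_s: 0.97
position: [0.4171, 0.3173, 0.2051]
tcp_rot: [[-0.602, 0.799, 0.001], [0.799, 0.602, -0.001], [-0.001, 0.0, -1.0]]
force: [-0.4, -0.0, 1.4]
opening: 0.708
grasp_force: 0.0
```

```bash
python3 -c "
from go import *
go(657,-15,180,11)"
```

```text
yaw 11.0 shift [-1.366 -0.028  0.085] turn [0.001 0.001 0.578]
yaw 191.0 shift [-1.366 -0.028  0.085] turn [-1.000e-03  1.000e-03 -3.422e+00]
t 0.97 pos [417.1 317.3 205.1] cur yaw 37.0 j6 -12 op 0.708 F [-0.4 -0.   1.4] g 0.0
```

Request:
{"api": "step_arm", "payload": {
  "steps": [
    [-1.0,-0.02,0.06,0,0,0.45,-0.4],
    [-1.0,-0.02,0.06,0,0,0.45,-0.4],
    [-1.0,-0.02,0.06,0,0,0.45,-0.4],
    [-1.0,-0.02,0.06,0,0,0.45,-0.4],
    [-1.0,-0.02,0.06,0,0,0.45,-0.4],
    [-1.0,-0.02,0.06,0,0,0.45,-0.4],
    [-1.0,-0.02,0.06,0,0,0.45,-0.4],
    [-1.0,-0.02,0.06,0,0,0.45,-0.4]
  ]
}}

```text
time_s: 1.63
position: [0.5963, 0.0711, 0.187]
tcp_rot: [[-0.285, 0.959, 0.005], [0.959, 0.285, -0.003], [-0.004, 0.004, -1.0]]
force: [-0.3, 0.2, -0.4]
opening: 0.699
grasp_force: 0.0
```

```bash
python3 -c "
from go import *
go(657,-15,150,11)"
```

```text
yaw 11.0 shift [-0.332  0.112  0.125] turn [0.005 0.005 0.123]
yaw 191.0 shift [-0.332  0.112  0.125] turn [-0.007  0.008 -3.877]
t 1.63 pos [596.3  71.1 187. ] cur yaw 16.6 j6 -20 op 0.699 F [-0.3  0.2 -0.4] g 0.0
```

Request:
{"api": "step_arm", "payload": {
  "steps": [
    [-0.332,0.112,0.125,0,0,0.125,-0.4],
    [-0.332,0.112,0.125,0,0,0.125,-0.4],
    [-0.332,0.112,0.125,0,0,0.125,-0.4],
    [-0.332,0.112,0.125,0,0,0.125,-0.4],
    [-0.332,0.112,0.125,0,0,0.125,-0.4],
    [-0.332,0.112,0.125,0,0,0.125,-0.4]
  ]
}}

```text
time_s: 2.13
position: [0.6518, -0.008, 0.1493]
tcp_rot: [[-0.194, 0.981, -0.001], [0.981, 0.194, 0.001], [0.001, -0.001, -1.0]]
force: [-0.3, 0.3, 0.6]
opening: 0.696
grasp_force: 0.0
```

```bash
python3 -c "
from go import *
go(657,-15,106,11)"
```

```text
yaw 11.0 shift [-0.026  0.013  0.144] turn [-0.002 -0.001  0.004]
yaw 191.0 shift [-0.026  0.013  0.144] turn [ 2.000e-03 -3.000e-03 -3.996e+00]
t 2.13 pos [651.8  -8.  149.3] cur yaw 11.2 j6 -22 op 0.696 F [-0.3  0.3  0.6] g 0.0
```

Request:
{"api": "step_arm", "payload": {
  "steps": [
    [-0.026,0.013,0.04,0,0,0,-0.4],
    [-0.026,0.013,0.08,0,0,0,-0.4],
    [-0.026,0.013,0.08,0,0,0,-0.4],
    [-0.026,0.013,0.08,0,0,0,-0.4]
  ]
}}

```text
time_s: 2.47
position: [0.6565, -0.0146, 0.1241]
tcp_rot: [[-0.195, 0.981, -0.003], [0.981, 0.195, 0.001], [0.001, -0.003, -1.0]]
force: [-0.6, 0.7, 0.4]
opening: 0.698
grasp_force: 0.0
```

```bash
python3 -c "
from go import *
go(657,-15,106,11)
c=capture('scene'); k=cv2.resize(c['image'][190:330,210:385],None,fx=4,fy=4,interpolation=cv2.INTER_CUBIC); cv2.imwrite('pics/g1.png',k[:,:,::-1])"
```

```text
yaw 11.0 shift [-0.002  0.002  0.06 ] turn [-0.004 -0.002  0.006]
yaw 191.0 shift [-0.002  0.002  0.06 ] turn [ 3.000e-03 -6.000e-03 -3.994e+00]
t 2.47 pos [656.5 -14.6 124.1] cur yaw 11.3 j6 -22 op 0.698 F [-0.6  0.7  0.4] g 0.0
```

View pics/g1.png

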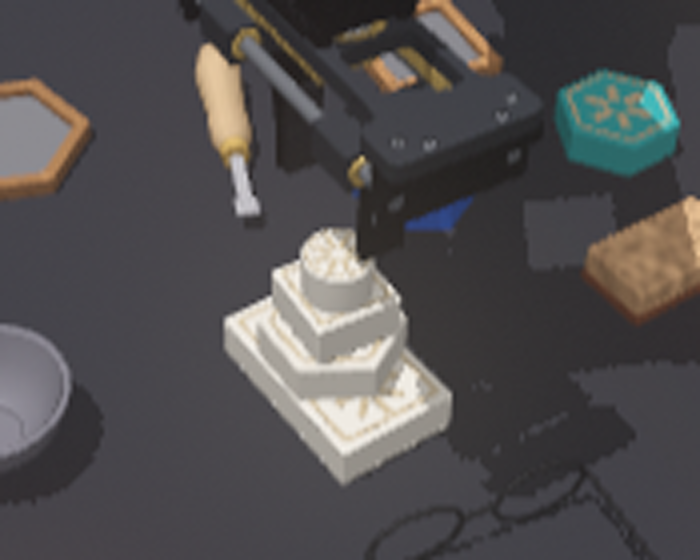

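```bash
python3 -c "
from h import *
c=capture('scene'); s=read_state(); Rt=np.asarray(s['tcp_rot']);p=s['position']
for y in(-.03,.03,-.045,.045):
  for x in (-.0095,.0095): print(x,y,((proj(c,p+Rt@[x,y,.025])-[210,190])*4).round())
print(((proj(c,p)-[210,190])*4).round(),((proj(c,[.657,-.015,.096])-[210,190])*4).round())
c=capture('top'); k=cv2.resize(c['image'][100:250,200:360],None,fx=4,fy=4,interpolation=cv2.INTER_CUBIC); cv2.imwrite('pics/g2.png',k[:,:,::-1])"
```

```text
-0.0095 -0.03 [[289. 217.]]
0.0095 -0.03 [[322. 204.]]
-0.0095 0.03 [[354. 292.]]
0.0095 0.03 [[388. 278.]]
-0.0095 -0.045 [[274. 199.]]
0.0095 -0.045 [[306. 186.]]
-0.0095 0.045 [[371. 313.]]
0.0095 0.045 [[405. 298.]]
[[338. 209.]] [[337. 252.]]
```

View pics/g2.png

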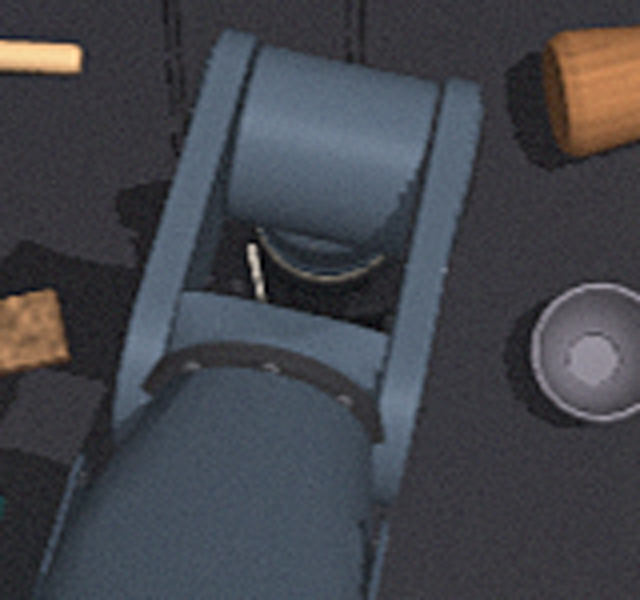

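The front fingertip shows at about (380,257) and the back one at (298,170). Sideways this matches the prediction, but both sit higher than the model says. I'll descend, partly close and look again before gripping.

Request:
{"api": "step_arm", "payload": {
  "steps": [
    [-0.002,0.002,0.03,0,0,0,-0.2],
    [-0.002,0.002,0.06,0,0,0,-0.1],
    [-0.002,0.002,0.06,0,0,0,-0.1],
    [-0.002,0.002,0.06,0,0,0,-0.1]
  ]
}}

```text
time_s: 2.95
position: [0.6577, -0.0159, 0.1064]
tcp_rot: [[-0.194, 0.981, -0.002], [0.981, 0.194, 0.0], [0.001, -0.002, -1.0]]
force: [-0.5, -0.2, -0.0]
opening: 0.566
grasp_force: 0.0
```

```bash
python3 -c "
from go import *
go(657,-15,106,11)
c=capture('scene'); k=cv2.resize(c['image'][210:310,240:340],None,fx=6,fy=6,interpolation=cv2.INTER_CUBIC); cv2.imwrite('pics/g3.png',k[:,:,::-1])"
```

```text
yaw 11.0 shift [ 0.003 -0.002  0.001] turn [-0.003 -0.001  0.005]
yaw 191.0 shift [ 0.003 -0.002  0.001] turn [ 2.000e-03 -5.000e-03 -3.995e+00]
t 2.95 pos [657.7 -15.9 106.4] cur yaw 11.2 j6 -22 op 0.566 F [-0.5 -0.2 -0. ] g 0.0
```

View pics/g3.png

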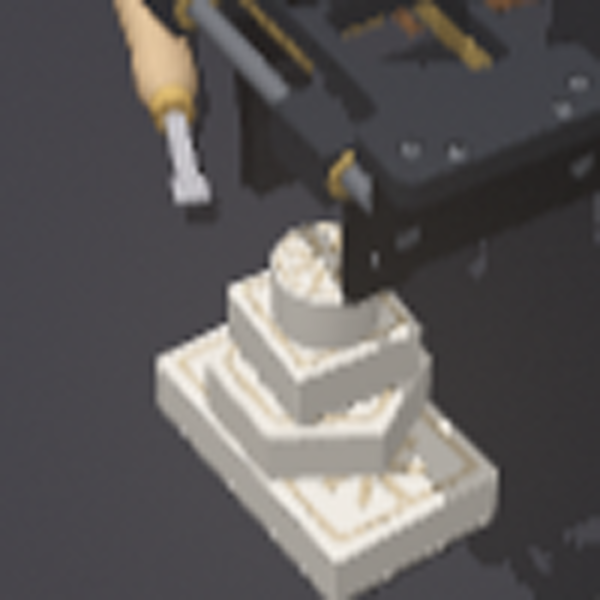

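```bash
python3 -c "
from h import *
c=capture('scene'); s=read_state(); Rt=np.asarray(s['tcp_rot']);p=s['position']
for h in(.0,.01,.025):
  for y in(.0246,.0396,-.0246,-.0396):
    print(h,y,[((proj(c,p+Rt@[x,y,h])-[240,210])*6).round()[0].tolist() for x in(-.0095,.0095)])"
```

```text
0.0 0.0246 [[340.0, 295.0], [391.0, 273.0]]
0.0 0.0396 [[366.0, 325.0], [417.0, 303.0]]
0.0 -0.0246 [[260.0, 202.0], [309.0, 182.0]]
0.0 -0.0396 [[237.0, 175.0], [286.0, 156.0]]
0.01 0.0246 [[339.0, 317.0], [390.0, 296.0]]
0.01 0.0396 [[365.0, 348.0], [416.0, 325.0]]
0.01 -0.0246 [[259.0, 224.0], [309.0, 204.0]]
0.01 -0.0396 [[237.0, 197.0], [285.0, 178.0]]
0.025 0.0246 [[338.0, 351.0], [388.0, 329.0]]
0.025 0.0396 [[363.0, 381.0], [414.0, 359.0]]
0.025 -0.0246 [[259.0, 257.0], [308.0, 237.0]]
0.025 -0.0396 [[237.0, 230.0], [285.0, 210.0]]
```

```bash
python3 -c "
from h import *
c=capture('scene'); p=np.array([.2281,.5816,.2197]); Rt=np.array([[-0.931, 0.3651, -0.001], [0.3651, 0.931, -0.0017], [0.0003, -0.002, -1.0]])
for h in(.0,.025):
  for y in(.0435,-.0435):
    print(h,y,[proj(c,p+Rt@[x,y,h]).round(1)[0].tolist() for x in(-.0095,.0095)])
g=cv2.cvtColor(cv2.imread('pics/scene0.png'),cv2.COLOR_BGR2GRAY)
for r in range(40,92,2): print(r,''.join('#' if v<55 else '.' for v in g[r,395:490]))
"
```

```text
0.0 0.0435 [[451.5, 79.3], [449.6, 76.9]]
0.0 -0.0435 [[420.9, 78.9], [419.4, 76.6]]
0.025 0.0435 [[449.2, 87.8], [447.3, 85.3]]
0.025 -0.0435 [[419.0, 87.3], [417.5, 84.9]]
40 .............####..............................................................................
42 ..............###..............................................................................
44 ..............#########.........................................##............##....#.#........
46 .............##########........................................#####............########.......
48 .............#########........................................##...#.............####..........
50 ...............###.###...........................................................##............
52 ................#####............................................................##............
54 .................##..#.........................................####.............#..............
56 .......................######.................................#######..........................
58 .......................#####....
[... 947 characters left out ...]
.......
78 ...............................................................................................
80 ...............................................................................................
82 ...............................................................................................
84 ...............................................................................................
86 ...............................................................................................
88 ...............................................................................................
90 ...............................................................................................
```

Start and current pictures agree. Sideways the jaws are where reported, but the real fingertips are about at TCP height, not 25 mm ahead of it. I'll descend further with the jaws wide enough to straddle the square tile in either case, then verify.

Request:
{"api": "step_arm", "payload": {
  "steps": [
    [0.003,-0.002,0.0,0,0,0,-0.35],
    [0.003,-0.002,0.025,0,0,0,-0.35],
    [0.003,-0.002,0.05,0,0,0,-0.35],
    [0.003,-0.002,0.067,0,0,0,-0.35],
    [0.003,-0.002,0.067,0,0,0,-0.35],
    [0.003,-0.002,0.067,0,0,0,-0.35]
  ]
}}

```text
time_s: 3.6
position: [0.6573, -0.0152, 0.0865]
tcp_rot: [[-0.194, 0.981, -0.002], [0.981, 0.194, 0.0], [0.001, -0.002, -1.0]]
force: [0.7, -0.2, -0.3]
opening: 0.677
grasp_force: 0.0
```

```bash
python3 -c "
from go import *
go(657,-15,86,11)
c=capture('scene'); k=cv2.resize(c['image'][210:310,240:340],None,fx=6,fy=6,interpolation=cv2.INTER_CUBIC); cv2.imwrite('pics/g4.png',k[:,:,::-1])"
```

```text
yaw 11.0 shift [ 0.001 -0.001  0.002] turn [-0.002 -0.001  0.005]
yaw 191.0 shift [ 0.001 -0.001  0.002] turn [ 1.000e-03 -3.000e-03 -3.995e+00]
t 3.60 pos [657.3 -15.2  86.5] cur yaw 11.2 j6 -22 op 0.677 F [ 0.7 -0.2 -0.3] g 0.0
```

View pics/g4.png

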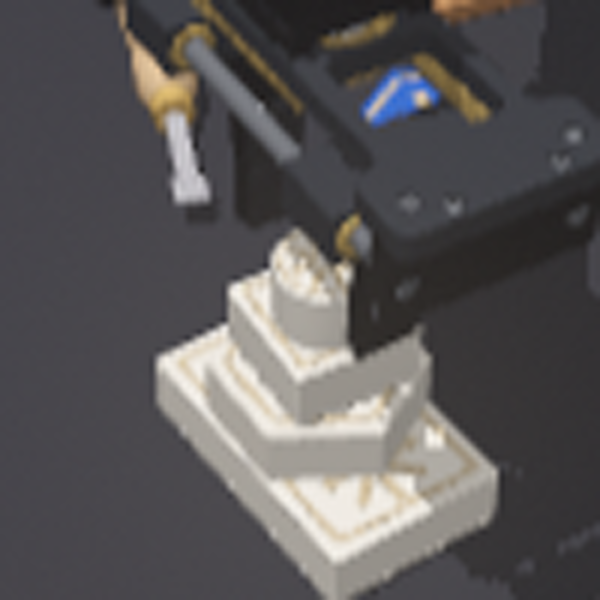

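The front finger now reaches down past the tile's top, with its tip at (355,356), about z = 83 mm, and it is clear of the square tile. I'll go 2 mm lower and grip.

Request:
{"api": "step_arm", "payload": {
  "steps": [
    [0.0,0.0,0.008,0,0,0,0.0],
    [0,0,0.008,0,0,0,0.15],
    [0,0,0.008,0,0,0,1],
    [0,0,0.008,0,0,0,1],
    [0,0,0.008,0,0,0,1],
    [0,0,0.008,0,0,0,1],
    [0,0,0.008,0,0,0,1]
  ]
}}

```text
time_s: 4.23
position: [0.658, -0.0153, 0.0853]
tcp_rot: [[-0.194, 0.981, 0.0], [0.981, 0.194, -0.0], [-0.0, 0.0, -1.0]]
force: [0.2, 0.5, 1.3]
opening: 0.39
grasp_force: 30.0
```

Request:
{"api": "step_arm", "payload": {
  "steps": [
    [0,0,-0.02,0,0,0,1],
    [0,0,-0.07,0,0,0,1],
    [0,0,-0.13,0,0,0,1],
    [0,0,-0.18,0,0,0,1],
    [0,0,-0.2,0,0,0,1]
  ]
}}

```text
time_s: 4.65
position: [0.6593, -0.0155, 0.1478]
tcp_rot: [[-0.194, 0.981, 0.004], [0.981, 0.194, -0.001], [-0.002, 0.004, -1.0]]
force: [-0.3, 0.4, -0.2]
opening: 0.384
grasp_force: 30.0
```

```bash
python3 -c "
from go import *
go(557,-363.3,120)
c=capture('scene'); k=cv2.resize(c['image'][180:310,220:360],None,fx=4,fy=4,interpolation=cv2.INTER_CUBIC); cv2.imwrite('pics/g5.png',k[:,:,::-1])"
```

```text
yaw 11.21 shift [-1.071 -0.56   0.092] turn [0.005 0.002 0.   ]
yaw -168.79 shift [-1.071 -0.56   0.092] turn [-3.e-03  8.e-03 -4.e+00]
t 4.65 pos [659.3 -15.5 147.8] cur yaw 11.2 j6 -22 op 0.384 F [-0.3  0.4 -0.2] g 30.0
```

Request:
{"api": "step_arm", "payload": {
  "steps": [
    [-0.04,-0.02,-0.02,0,0,0,1],
    [-0.12,-0.06,-0.02,0,0,0,1],
    [-0.22,-0.115,-0.02,0,0,0,1],
    [-0.33,-0.17,-0.02,0,0,0,1],
    [-0.44,-0.23,0,0,0,0,1],
    [-0.55,-0.285,0,0,0,0,1],
    [-0.66,-0.345,0,0,0,0,1],
    [-0.76,-0.4,0,0,0,0,1]
  ]
}}

```text
time_s: 5.37
position: [0.5823, -0.2648, 0.144]
tcp_rot: [[-0.194, 0.981, -0.002], [0.981, 0.194, 0.001], [0.001, -0.002, -1.0]]
force: [-0.3, -0.6, 0.2]
opening: 0.383
grasp_force: 30.0
```

```bash
python3 -c "
from go import *
go(557,-363.3,80)"
```

```text
yaw 11.17 shift [-0.306 -0.146  0.213] turn [-0.003 -0.001 -0.   ]
yaw -168.83 shift [-0.306 -0.146  0.213] turn [-2.e-03  4.e-03  4.e+00]
t 5.37 pos [ 582.3 -264.8  144. ] cur yaw 11.2 j6 -46 op 0.383 F [-0.3 -0.6  0.2] g 30.0
```

Request:
{"api": "step_arm", "payload": {
  "steps": [
    [-0.09,-0.043,0.0,0,0,0,1],
    [-0.17,-0.081,0.03,0,0,0,1],
    [-0.24,-0.115,0.08,0,0,0,1],
    [-0.285,-0.136,0.13,0,0,0,1],
    [-0.306,-0.146,0.18,0,0,0,1],
    [-0.306,-0.146,0.21,0,0,0,1],
    [-0.306,-0.146,0.22,0,0,0,1],
    [-0.306,-0.146,0.22,0,0,0,1]
  ]
}}

```text
time_s: 6.03
position: [0.5587, -0.3586, 0.0772]
tcp_rot: [[-0.196, 0.981, -0.003], [0.981, 0.196, 0.003], [0.004, -0.002, -1.0]]
force: [0.4, 0.2, -0.4]
opening: 0.384
grasp_force: 30.0
```

```bash
python3 -c "
from go import *
go(557,-363.3,25)
for n,b in(('scene',(80,230,80,80)),('top',(375,180,80,80))):
  c=capture(n); x,y,w,h=b; k=cv2.resize(c['image'][y:y+h,x:x+w],(400,400),interpolation=cv2.INTER_CUBIC); locals().setdefault('L',[]).append(k)
cv2.imwrite('pics/p1.png',np.hstack(L)[:,:,::-1])"
```

```text
yaw 11.28 shift [-0.015 -0.008  0.174] turn [-0.003 -0.005 -0.   ]
yaw -168.72 shift [-0.015 -0.008  0.174] turn [-0.007  0.004  4.   ]
t 6.03 pos [ 558.7 -358.6   77.2] cur yaw 11.3 j6 -54 op 0.384 F [ 0.4  0.2 -0.4] g 30.0
```

View pics/p1.png

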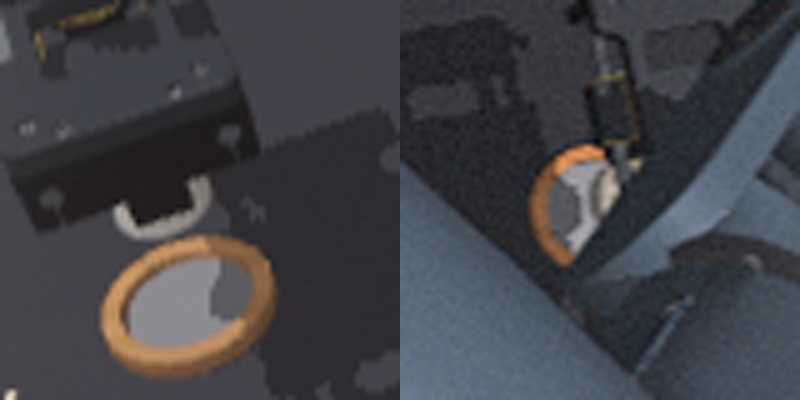

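```bash
python3 -c "
from h import *
c=capture('scene');t=np.linspace(0,6.28,60)
for z in(.064,.042):
  q=proj(c,np.c_[.5587+.018*np.cos(t),-.3586+.018*np.sin(t),0*t+z]); print(z,q.min(0),q.max(0),(q.max(0)-[80,230])*5)"
```

```text
0.064 [103.14871966 264.60152622] [122.26624649 278.07612493] [211.33123246 240.38062466]
0.042 [106.17250793 272.16818051] [124.93785708 285.6780496 ] [224.68928542 278.39024799]
```

Request:
{"api": "step_arm", "payload": {
  "steps": [
    [-0.015,-0.008,0.02,0,0,0,1],
    [-0.015,-0.008,0.06,0,0,0,1],
    [-0.015,-0.008,0.1,0,0,0,1],
    [-0.015,-0.008,0.12,0,0,0,1],
    [-0.015,-0.008,0.12,0,0,0,1],
    [-0.015,-0.008,0.12,0,0,0,1]
  ]
}}

```text
time_s: 6.68
position: [0.5573, -0.3652, 0.0419]
tcp_rot: [[-0.194, 0.981, -0.002], [0.981, 0.194, 0.002], [0.002, -0.001, -1.0]]
force: [0.3, 0.0, -0.9]
opening: 0.389
grasp_force: 30.0
```

```bash
python3 -c "
from go import *
go(557,-363.3,25)"
```

```text
yaw 11.2 shift [0.006 0.    0.056] turn [-0.002 -0.002  0.   ]
yaw -168.8 shift [0.006 0.    0.056] turn [ 4.e-03 -3.e-03 -4.e+00]
t 6.68 pos [ 557.3 -365.2   41.9] cur yaw 11.2 j6 -54 op 0.389 F [ 0.3  0.  -0.9] g 30.0
```

Request:
{"api": "step_arm", "payload": {
  "steps": [
    [0.006,0,0.02,0,0,0,1],
    [0.006,0,0.04,0,0,0,1],
    [0.006,0,0.058,0,0,0,1],
    [0.006,0,0.068,0,0,0,1],
    [0.006,0,0.072,0,0,0,1],
    [0.006,0,0.072,0,0,0,1],
    [0.006,0,0.072,0,0,0,1]
  ]
}}

```text
time_s: 7.27
position: [0.5576, -0.364, 0.0215]
tcp_rot: [[-0.194, 0.981, 0.0], [0.981, 0.194, -0.0], [-0.0, 0.0, -1.0]]
force: [0.8, 0.8, -0.1]
opening: 0.383
grasp_force: 30.0
```

```bash
python3 -c "
from go import *
go(557,-363.3,18.3)"
```

```text
yaw 11.21 shift [ 0.003 -0.001  0.011] turn [ 0.  0. -0.]
yaw -168.79 shift [ 0.003 -0.001  0.011] turn [ 0. -0.  4.]
t 7.27 pos [ 557.6 -364.    21.5] cur yaw 11.2 j6 -54 op 0.383 F [ 0.8  0.8 -0.1] g 30.0
```

Request:
{"api": "step_arm", "payload": {
  "steps": [
    [0.002,0,0.004,0,0,0,1],
    [0.002,0,0.007,0,0,0,1],
    [0.002,0,0.009,0,0,0,1],
    [0.002,0,0.01,0,0,0,1],
    [0.002,0,0.01,0,0,0,1]
  ]
}}

```text
time_s: 7.68
position: [0.5574, -0.3634, 0.0185]
tcp_rot: [[-0.194, 0.981, 0.0], [0.981, 0.194, -0.0], [-0.0, 0.0, -1.0]]
force: [0.6, 0.1, -0.3]
opening: 0.387
grasp_force: 30.0
```

Request:
{"api": "step_arm", "payload": {
  "steps": [
    [0,0,0.002,0,0,0,1],
    [0,0,0.003,0,0,0,1],
    [0,0,0.003,0,0,0,1]
  ]
}}

```text
time_s: 7.93
position: [0.5575, -0.3634, 0.0182]
tcp_rot: [[-0.194, 0.981, 0.0], [0.981, 0.194, -0.0], [-0.0, 0.0, -1.0]]
force: [-0.9, 0.4, 4.7]
opening: 0.384
grasp_force: 30.0
```

Contact at TCP z = 18.2 with 4.7 N, as predicted. Releasing and lifting.

Request:
{"api": "step_arm", "payload": {
  "steps": [
    [0,0,0,0,0,0,-0.1],
    [0,0,0,0,0,0,-0.3],
    [0,0,0,0,0,0,-0.4],
    [0,0,0,0,0,0,-0.5],
    [0,0,-0.05,0,0,0,-0.5],
    [0,0,-0.15,0,0,0,-0.5],
    [0,0,-0.27,0,0,0,-0.5],
    [0,0,-0.39,0,0,0,-0.5]
  ]
}}

```text
time_s: 8.6
position: [0.5567, -0.3628, 0.1344]
tcp_rot: [[-0.194, 0.981, -0.002], [0.981, 0.194, 0.002], [0.002, -0.002, -1.0]]
force: [0.7, -0.1, -0.2]
opening: 0.745
grasp_force: 0.0
```

```bash
python3 -c "
from go import *
go(654,-15,150,11)"
```

```text
yaw 11.0 shift [ 1.074  0.543 -0.05 ] turn [-0.002 -0.003  0.004]
yaw 191.0 shift [ 1.074  0.543 -0.05 ] turn [ 5.000e-03 -3.000e-03 -3.996e+00]
t 8.60 pos [ 556.7 -362.8  134.4] cur yaw 11.2 j6 -54 op 0.745 F [ 0.7 -0.1 -0.2] g 0.0
```

```bash
python3 -c "
from go import *
L=[]
for n,b in(('scene',(258,243,70,70)),('top',(247,145,70,70)),):
  c=capture(n); x,y,w,h=b; L.append(cv2.resize(c['image'][y:y+h,x:x+w],(400,400),interpolation=cv2.INTER_CUBIC))
cv2.imwrite('pics/s2.png',np.hstack(L)[:,:,::-1])"
```

```text
(no output)
```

View pics/s2.png

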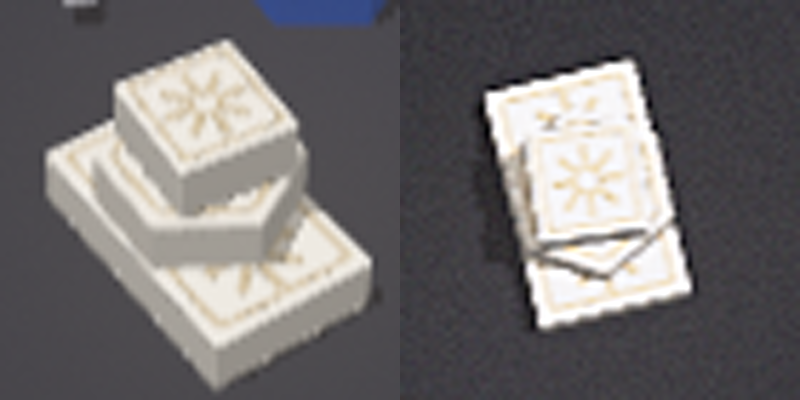

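Request:
{"api": "step_arm", "payload": {
  "steps": [
    [0.05,0.025,-0.05,0,0,0,-0.5],
    [0.15,0.075,-0.05,0,0,0,-0.5],
    [0.27,0.135,-0.05,0,0,0,-0.5],
    [0.39,0.2,-0.05,0,0,0,-0.5],
    [0.51,0.26,-0.05,0,0,0,-0.5],
    [0.63,0.32,-0.05,0,0,0,-0.5],
    [0.73,0.37,-0.05,0,0,0,-0.5],
    [0.8,0.405,-0.05,0,0,0,-0.5]
  ]
}}

```text
time_s: 9.37
position: [0.6293, -0.0995, 0.1486]
tcp_rot: [[-0.197, 0.98, -0.003], [0.98, 0.197, 0.002], [0.003, -0.002, -1.0]]
force: [-0.3, -0.5, -0.2]
opening: 0.748
grasp_force: 0.0
```

The square tile's top face has scene-crop corners (116,87), (233,40), (299,128) and (184,178). Its pattern centre in the top crop is (187,182). Nothing else shifted.

```bash
cat >> go.py <<'E'
def corners(n,P,off,scale,z):
    c=capture(n); w=ray(c,(np.array(P)+.5)/scale-.5+np.array(off),z)*1000
    e=np.diff(np.r_[w,w[:1]],axis=0); print(n,"mean",w.mean(0).round(1),"len",np.linalg.norm(e,axis=1).round(1),"ang",np.degrees(np.arctan2(e[:,1],e[:,0])).round(1))
E
python3 -c "
from go import *
corners('scene',[(116,87),(233,40),(299,128),(184,178)],(258,243),400/70,.072)
corners('top',[(187,182)],(247,145),400/70,.072)
go(656,-15.5,84,11)"
```

```text
scene mean [655.9 -14.4] len [48.2 48.3 46.3 48.7] ang [ 100.6    6.9  -78.8 -170.8]
top mean [653.5 -15. ] len [0.] ang [0.]
yaw 11.0 shift [0.253 0.142 0.216] turn [-0.002 -0.004  0.012]
yaw 191.0 shift [0.253 0.142 0.216] turn [ 0.006 -0.004 -3.988]
t 9.47 pos [629.5 -98.7 148.6] cur yaw 11.5 j6 -31 op 0.748 F [ 0.2  0.2 -0.3] g 0.0
```

Request:
{"api": "step_arm", "payload": {
  "steps": [
    [0.06,0.03,0,0,0,0.044,-0.5],
    [0.14,0.075,0.02,0,0,0.044,-0.5],
    [0.21,0.113,0.06,0,0,0.044,-0.5],
    [0.25,0.133,0.1,0,0,0.044,-0.5],
    [0.258,0.138,0.129,0,0,0.044,-0.5],
    [0.258,0.138,0.129,0,0,0.044,-0.5],
    [0.258,0.138,0.129,0,0,0.044,-0.5]
  ]
}}

```text
time_s: 10.05
position: [0.6544, -0.0212, 0.1096]
tcp_rot: [[-0.16, 0.987, -0.003], [0.987, 0.16, -0.0], [0.0, -0.003, -1.0]]
force: [0.3, 0.3, 0.2]
opening: 0.752
grasp_force: 0.0
```

```bash
python3 -c "
from go import *
go(654.8,-14.7,61.3,9.5)"
```

```text
yaw 9.5 shift [0.021 0.005 0.161] turn [-0.004 -0.    -0.006]
yaw -170.5 shift [0.021 0.005 0.161] turn [-1.000e-03  6.000e-03  3.994e+00]
t 10.05 pos [654.4 -21.2 109.6] cur yaw 9.2 j6 -21 op 0.752 F [0.3 0.3 0.2] g 0.0
```

Request:
{"api": "step_arm", "payload": {
  "steps": [
    [0.018,0.005,0.04,0,0,-0.006,-0.5],
    [0.018,0.005,0.08,0,0,-0.006,-0.5],
    [0.018,0.005,0.12,0,0,-0.006,-0.5],
    [0.018,0.005,0.15,0,0,-0.006,-0.5],
    [0.018,0.005,0.16,0,0,-0.006,-0.5],
    [0.018,0.005,0.16,0,0,-0.006,-0.5],
    [0.018,0.005,0.16,0,0,-0.006,-0.5]
  ]
}}

```text
time_s: 10.63
position: [0.6561, -0.015, 0.0625]
tcp_rot: [[-0.165, 0.986, -0.0], [0.986, 0.165, 0.0], [0.0, -0.0, -1.0]]
force: [-0.0, -0.2, -0.3]
opening: 0.75
grasp_force: 0.0
```

```bash
python3 -c "
from go import *
go(654.8,-14.7,61.3,9.5)"
```

```text
yaw 9.5 shift [ 0.002 -0.004  0.004] turn [-0.001 -0.    -0.   ]
yaw -170.5 shift [ 0.002 -0.004  0.004] turn [-0.e+00  1.e-03  4.e+00]
t 10.63 pos [656.1 -15.   62.5] cur yaw 9.5 j6 -21 op 0.750 F [-0.  -0.2 -0.3] g 0.0
```

Request:
{"api": "step_arm", "payload": {
  "steps": [
    [0.002,-0.003,0.004,0,0,0,-0.3],
    [0.002,-0.003,0.004,0,0,0,-0.1],
    [0.002,-0.003,0.004,0,0,0,1],
    [0.002,-0.003,0.004,0,0,0,1],
    [0.002,-0.003,0.004,0,0,0,1],
    [0.002,-0.003,0.004,0,0,0,1],
    [0.002,-0.003,0.004,0,0,0,1]
  ]
}}

```text
time_s: 11.22
position: [0.6554, -0.0143, 0.0622]
tcp_rot: [[-0.165, 0.986, 0.001], [0.986, 0.165, -0.0], [-0.0, 0.001, -1.0]]
force: [0.0, -0.0, 3.1]
opening: 0.544
grasp_force: 30.0
```

Request:
{"api": "step_arm", "payload": {
  "steps": [
    [0,0,-0.02,0,0,0,1],
    [0,0,-0.07,0,0,0,1],
    [0,0,-0.13,0,0,0,1],
    [0,0,-0.19,0,0,0,1],
    [0,0,-0.25,0,0,0,1],
    [0,0,-0.28,0,0,0,1],
    [0,0,-0.28,0,0,0,1]
  ]
}}

```text
time_s: 11.8
position: [0.6567, -0.0146, 0.1483]
tcp_rot: [[-0.165, 0.986, 0.005], [0.986, 0.165, -0.001], [-0.002, 0.005, -1.0]]
force: [0.2, -0.3, -0.0]
opening: 0.546
grasp_force: 30.0
```

```bash
python3 -c "
from go import *
go(405.8,138.4,100,5)
go(405.8,138.4,100,95)"
```

```text
yaw 5.0 shift [ 0.641 -0.742  0.156] turn [0.006 0.002 0.1  ]
yaw 185.0 shift [ 0.641 -0.742  0.156] turn [-3.0e-03  9.0e-03 -3.9e+00]
t 11.80 pos [656.7 -14.6 148.3] cur yaw 9.5 j6 -21 op 0.546 F [ 0.2 -0.3 -0. ] g 30.0
yaw 95.0 shift [ 0.641 -0.742  0.156] turn [ 0.003  0.006 -1.9  ]
yaw -85.0 shift [ 0.641 -0.742  0.156] turn [ 0.007 -0.003  2.1  ]
t 11.80 pos [656.7 -14.6 148.3] cur yaw 9.5 j6 -21 op 0.546 F [ 0.2 -0.3 -0. ] g 30.0
```

Request:
{"api": "step_arm", "payload": {
  "steps": [
    [0.025,-0.029,0,0,0,0.01,1],
    [0.08,-0.092,0,0,0,0.02,1],
    [0.15,-0.174,0,0,0,0.04,1],
    [0.22,-0.255,0,0,0,0.06,1],
    [0.29,-0.336,0,0,0,0.08,1],
    [0.36,-0.417,0,0,0,0.1,1],
    [0.43,-0.498,0,0,0,0.1,1],
    [0.49,-0.567,0,0,0,0.1,1]
  ]
}}

```text
time_s: 12.47
position: [0.4598, 0.1034, 0.1447]
tcp_rot: [[-0.087, 0.996, -0.004], [0.996, 0.087, 0.0], [0.001, -0.004, -1.0]]
force: [0.7, -0.1, -0.7]
opening: 0.546
grasp_force: 30.0
```

```bash
python3 -c "
from go import *
go(405.8,138.4,80,4.9)"
```

```text
yaw 4.9 shift [ 0.132 -0.168  0.216] turn [-0.005 -0.001  0.002]
yaw 184.9 shift [ 0.132 -0.168  0.216] turn [ 1.000e-03 -7.000e-03 -3.998e+00]
t 12.47 pos [459.8 103.4 144.7] cur yaw 5.0 j6 -6 op 0.546 F [ 0.7 -0.1 -0.7] g 30.0
```

Request:
{"api": "step_arm", "payload": {
  "steps": [
    [0.05,-0.064,0,0,0,0.002,1],
    [0.09,-0.115,0.02,0,0,0.002,1],
    [0.12,-0.152,0.06,0,0,0.002,1],
    [0.132,-0.166,0.11,0,0,0.002,1],
    [0.132,-0.168,0.16,0,0,0.002,1],
    [0.132,-0.168,0.2,0,0,0.002,1],
    [0.132,-0.168,0.216,0,0,0.002,1],
    [0.132,-0.168,0.216,0,0,0.002,1]
  ]
}}

```text
time_s: 13.13
position: [0.4083, 0.1375, 0.0795]
tcp_rot: [[-0.086, 0.996, -0.004], [0.996, 0.086, -0.0], [0.0, -0.004, -1.0]]
force: [0.1, 0.2, -0.4]
opening: 0.548
grasp_force: 30.0
```

```bash
python3 -c "
from go import *
go(405.8,138.4,25,4.9)"
```

```text
yaw 4.9 shift [ 0.004 -0.007  0.182] turn [-0.005 -0.     0.   ]
yaw 184.9 shift [ 0.004 -0.007  0.182] turn [ 0.    -0.007 -4.   ]
t 13.13 pos [408.3 137.5  79.5] cur yaw 4.9 j6 -1 op 0.548 F [ 0.1  0.2 -0.4] g 30.0
```

Request:
{"api": "step_arm", "payload": {
  "steps": [
    [0.003,-0.006,0.03,0,0,0,1],
    [0.003,-0.006,0.07,0,0,0,1],
    [0.003,-0.006,0.11,0,0,0,1],
    [0.003,-0.006,0.15,0,0,0,1],
    [0.003,-0.006,0.175,0,0,0,1],
    [0.003,-0.006,0.182,0,0,0,1],
    [0.003,-0.006,0.182,0,0,0,1],
    [0.003,-0.006,0.182,0,0,0,1]
  ]
}}

```text
time_s: 13.8
position: [0.4079, 0.1384, 0.0266]
tcp_rot: [[-0.085, 0.996, 0.001], [0.996, 0.085, 0.0], [-0.0, 0.001, -1.0]]
force: [-1.1, -0.1, 0.2]
opening: 0.547
grasp_force: 30.0
```

```bash
python3 -c "
from go import *
go(405.8,138.4,19,4.9)"
```

```text
yaw 4.9 shift [ 0.001 -0.007  0.025] turn [0.001 0.    0.   ]
yaw 184.9 shift [ 0.001 -0.007  0.025] turn [-0.e+00  1.e-03 -4.e+00]
t 13.80 pos [407.9 138.4  26.6] cur yaw 4.9 j6 -1 op 0.547 F [-1.1 -0.1  0.2] g 30.0
```

Request:
{"api": "step_arm", "payload": {
  "steps": [
    [0,-0.007,0.006,0,0,0,1],
    [0,-0.007,0.012,0,0,0,1],
    [0,-0.007,0.018,0,0,0,1],
    [0,-0.007,0.021,0,0,0,1],
    [0,-0.007,0.023,0,0,0,1],
    [0,-0.007,0.023,0,0,0,1],
    [0,-0.007,0.023,0,0,0,1]
  ]
}}

```text
time_s: 14.38
position: [0.4055, 0.1382, 0.0193]
tcp_rot: [[-0.086, 0.996, 0.0], [0.996, 0.086, 0.0], [-0.0, 0.0, -1.0]]
force: [0.3, 0.4, -0.5]
opening: 0.55
grasp_force: 30.0
```

Request:
{"api": "step_arm", "payload": {
  "steps": [
    [0,0,0.002,0,0,0,1],
    [0,0,0.003,0,0,0,1],
    [0,0,0.003,0,0,0,1]
  ]
}}

```text
time_s: 14.63
position: [0.4055, 0.1382, 0.0191]
tcp_rot: [[-0.086, 0.996, 0.001], [0.996, 0.086, 0.0], [-0.0, 0.001, -1.0]]
force: [-0.7, 1.2, 6.3]
opening: 0.545
grasp_force: 30.0
```

Request:
{"api": "step_arm", "payload": {
  "steps": [
    [0,0,0,0,0,0,-0.3],
    [0,0,0,0,0,0,-0.4],
    [0,0,0,0,0,0,-0.5],
    [0,0,-0.01,0,0,0,-0.5],
    [0,0,-0.06,0,0,0,-0.5],
    [0,0,-0.15,0,0,0,-0.7],
    [0,0,-0.27,0,0,0,-0.8],
    [0,0,-0.39,0,0,0,-0.8]
  ]
}}

```text
time_s: 15.3
position: [0.4044, 0.1381, 0.1362]
tcp_rot: [[-0.085, 0.996, -0.003], [0.996, 0.085, -0.0], [0.0, -0.003, -1.0]]
force: [1.2, -0.2, -1.1]
opening: 0.866
grasp_force: 0.0
```

```bash
python3 -c "
from go import *
go(656,-15,130,-17,60)
L=[]
for n,b in(('scene',(258,243,70,70)),('top',(247,145,70,70)),):
  c=capture(n); x,y,w,h=b; L.append(cv2.resize(c['image'][y:y+h,x:x+w],(400,400),interpolation=cv2.INTER_CUBIC))
cv2.imwrite('pics/s3.png',np.hstack(L)[:,:,::-1])"
```

```text
yaw -17.0 shift [-0.58   0.792  0.018] turn [-0.004  0.001  0.487]
yaw 43.0 shift [-0.58   0.792  0.018] turn [-0.004 -0.001 -0.847]
t 15.30 pos [404.4 138.1 136.2] cur yaw 4.9 j6 -1 op 0.866 F [ 1.2 -0.2 -1.1] g 0.0
```

View pics/s3.png

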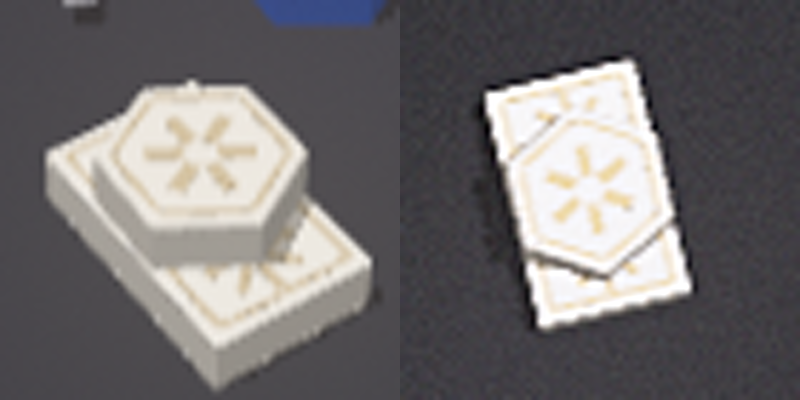

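Hex top-face corners in the scene crop, in order: (92,152), (145,88), (252,88), (307,155), (267,225), (153,225). In the top crop they are (510,160), (578,118), (660,145), (675,222), (606,272), (525,247). It is off-white and on the stack, so it is the right hexagon rather than the blue or turquoise one.

```bash
python3 -c "
from go import *
s=400/70
corners('scene',[(92,152),(145,88),(247,88),(307,155),(267,225),(153,225)],(258,243),s,.048)
corners('top',[(110,160),(178,118),(260,145),(275,222),(206,272),(125,247)],(247,145),s,.048)
corners('scene',[(48,155),(218,347),(372,262)],(258,243),s,.024)
corners('top',[(86,93),(230,60),(291,292),(142,327)],(247,145),s,.024)"
```

```text
scene mean [655.  -15.8] len [37.2 37.2 38.7 36.3 39.1 40.2] ang [ 130.2   71.1   11.8  -44.7 -108.8 -167. ]
top mean [652.5 -17.6] len [35.1 37.8 34.6 37.3 36.9 38.9] ang [ -56.4 -106.9 -167.8  127.7   74.3   11.3]
scene mean [678.8 -21.1] len [106.6  66.6 125.7] ang [  15.1  105.2 -132.8]
top mean [657.2 -15.6] len [ 66.  107.9  67.9 108.1] ang [ -75.3 -164.1  104.9   14.9]
```

Request:
{"api": "step_arm", "payload": {
  "steps": [
    [-0.025,0.034,0,0,0,0.05,-0.9],
    [-0.08,0.11,0,0,0,0.1,-0.9],
    [-0.15,0.205,0,0,0,0.2,-0.9],
    [-0.22,0.3,0,0,0,0.3,-0.9],
    [-0.29,0.396,0,0,0,0.4,-0.9],
    [-0.36,0.49,0,0,0,0.48,-0.9],
    [-0.43,0.587,0,0,0,0.48,-0.9],
    [-0.49,0.67,0,0,0,0.48,-0.9]
  ]
}}

```text
time_s: 16.27
position: [0.6203, 0.0065, 0.1333]
tcp_rot: [[0.29, 0.957, -0.002], [0.957, -0.29, 0.0], [-0.0, -0.002, -1.0]]
force: [0.8, 0.7, 0.2]
opening: 0.948
grasp_force: 0.0
```

```bash
python3 -c "
from go import *
go(654,-16.5,85,-18.3,60)"
```

```text
yaw -18.3 shift [-0.041  0.13   0.161] turn [-0.002  0.001  0.032]
yaw 41.7 shift [-0.041  0.13   0.161] turn [-2.000e-03 -1.000e-03 -1.301e+00]
t 16.27 pos [620.3   6.5 133.3] cur yaw -16.9 j6 7 op 0.948 F [0.8 0.7 0.2] g 0.0
```

Request:
{"api": "step_arm", "payload": {
  "steps": [
    [-0.015,0.05,0,0,0,0.032,-1],
    [-0.03,0.1,0.02,0,0,0.032,-1],
    [-0.041,0.13,0.06,0,0,0.032,-1],
    [-0.041,0.13,0.1,0,0,0.032,-1],
    [-0.041,0.13,0.14,0,0,0.032,-1],
    [-0.041,0.13,0.161,0,0,0.032,-1],
    [-0.041,0.13,0.161,0,0,0.032,-1],
    [-0.041,0.13,0.161,0,0,0.032,-1]
  ]
}}

```text
time_s: 16.93
position: [0.6508, -0.0132, 0.0862]
tcp_rot: [[0.311, 0.951, -0.003], [0.951, -0.311, 0.001], [-0.0, -0.003, -1.0]]
force: [0.1, -0.6, 0.3]
opening: 1.003
grasp_force: 0.0
```

```bash
python3 -c "
from go import *
go(654,-16.5,38,-18.3,60)"
```

```text
yaw -18.3 shift [-0.007  0.014  0.161] turn [-0.003  0.     0.005]
yaw 41.7 shift [-0.007  0.014  0.161] turn [-3.000e-03 -1.000e-03 -1.329e+00]
t 16.93 pos [650.8 -13.2  86.2] cur yaw -18.1 j6 7 op 1.003 F [ 0.1 -0.6  0.3] g 0.0
```

Request:
{"api": "step_arm", "payload": {
  "steps": [
    [-0.006,0.012,0,0,0,0.004,-1],
    [-0.006,0.012,0.04,0,0,0.004,-1],
    [-0.006,0.012,0.08,0,0,0.004,-1],
    [-0.006,0.012,0.12,0,0,0.004,-1],
    [-0.006,0.012,0.15,0,0,0.004,-1],
    [-0.006,0.012,0.16,0,0,0.004,-1],
    [-0.006,0.012,0.16,0,0,0.004,-1],
    [-0.006,0.012,0.16,0,0,0.004,-1]
  ]
}}

```text
time_s: 17.6
position: [0.6548, -0.0169, 0.0387]
tcp_rot: [[0.314, 0.949, -0.001], [0.949, -0.314, 0.0], [-0.0, -0.001, -1.0]]
force: [-0.2, -0.0, 0.8]
opening: 1.006
grasp_force: 0.0
```

```bash
python3 -c "
from go import *
go(654,-16.5,38,-18.3,60)"
```

```text
yaw -18.3 shift [ 0.    -0.003  0.002] turn [-0.001  0.    -0.   ]
yaw -78.3 shift [ 0.    -0.003  0.002] turn [-1.000e-03  1.000e-03  1.333e+00]
t 17.60 pos [654.8 -16.9  38.7] cur yaw -18.3 j6 7 op 1.006 F [-0.2 -0.   0.8] g 0.0
```

Request:
{"api": "step_arm", "payload": {
  "steps": [
    [0,-0.002,0.001,0,0,0,-0.8],
    [0,-0.002,0.001,0,0,0,-0.6],
    [0,-0.002,0.001,0,0,0,0.5],
    [0,-0.002,0.001,0,0,0,1],
    [0,-0.002,0.001,0,0,0,1],
    [0,-0.002,0.001,0,0,0,1],
    [0,-0.002,0.001,0,0,0,1]
  ]
}}

```text
time_s: 18.18
position: [0.6548, -0.0167, 0.0393]
tcp_rot: [[0.314, 0.949, 0.001], [0.949, -0.314, -0.0], [0.0, 0.001, -1.0]]
force: [-0.4, -0.1, 2.8]
opening: 0.753
grasp_force: 29.9
```

Request:
{"api": "step_arm", "payload": {
  "steps": [
    [0,0,-0.02,0,0,0,1],
    [0,0,-0.07,0,0,0,1],
    [0,0,-0.13,0,0,0,1],
    [0,0,-0.19,0,0,0,1],
    [0,0,-0.25,0,0,0,1],
    [0,0,-0.28,0,0,0,1],
    [0,0,-0.28,0,0,0,1]
  ]
}}

```text
time_s: 18.77
position: [0.656, -0.0169, 0.1254]
tcp_rot: [[0.314, 0.949, 0.005], [0.949, -0.314, -0.001], [0.001, 0.005, -1.0]]
force: [-0.4, 0.1, -0.9]
opening: 0.754
grasp_force: 29.9
```

```bash
python3 -c "
from go import *
go(410.3,-143.4,80,-6.6,60)"
```

```text
yaw -6.6 shift [-0.658 -0.646  0.148] turn [ 0.006 -0.    -0.26 ]
yaw -66.6 shift [-0.658 -0.646  0.148] turn [ 0.005 -0.003  1.073]
t 18.77 pos [656.  -16.9 125.4] cur yaw -18.3 j6 7 op 0.754 F [-0.4  0.1 -0.9] g 29.9
```

Request:
{"api": "step_arm", "payload": {
  "steps": [
    [-0.025,-0.025,0,0,0,-0.03,1],
    [-0.08,-0.079,0,0,0,-0.06,1],
    [-0.15,-0.147,0,0,0,-0.1,1],
    [-0.22,-0.216,0,0,0,-0.15,1],
    [-0.29,-0.285,0,0,0,-0.2,1],
    [-0.36,-0.353,0,0,0,-0.24,1],
    [-0.43,-0.422,0,0,0,-0.26,1],
    [-0.5,-0.491,0,0,0,-0.26,1]
  ]
}}

```text
time_s: 19.43
position: [0.4654, -0.1128, 0.122]
tcp_rot: [[0.114, 0.993, -0.002], [0.993, -0.114, 0.001], [0.001, -0.002, -1.0]]
force: [0.9, -0.3, -1.0]
opening: 0.754
grasp_force: 29.9
```

```bash
python3 -c "
from go import *
go(410.3,-143.4,80,-6.6,60)"
```

```text
yaw -6.6 shift [-0.122 -0.171  0.14 ] turn [-0.002 -0.001  0.001]
yaw 53.4 shift [-0.122 -0.171  0.14 ] turn [-0.002 -0.002 -1.332]
t 19.43 pos [ 465.4 -112.8  122. ] cur yaw -6.6 j6 -20 op 0.754 F [ 0.9 -0.3 -1. ] g 29.9
```

Request:
{"api": "step_arm", "payload": {
  "steps": [
    [-0.05,-0.07,0,0,0,0,1],
    [-0.085,-0.12,0.02,0,0,0,1],
    [-0.11,-0.155,0.05,0,0,0,1],
    [-0.122,-0.171,0.09,0,0,0,1],
    [-0.122,-0.171,0.12,0,0,0,1],
    [-0.122,-0.171,0.14,0,0,0,1],
    [-0.122,-0.171,0.14,0,0,0,1],
    [-0.122,-0.171,0.14,0,0,0,1]
  ]
}}

```text
time_s: 20.1
position: [0.4121, -0.143, 0.0804]
tcp_rot: [[0.115, 0.993, -0.001], [0.993, -0.115, 0.001], [0.001, -0.001, -1.0]]
force: [0.2, 0.1, -1.3]
opening: 0.755
grasp_force: 29.9
```

```bash
python3 -c "
from go import *
go(410.3,-143.4,27,-6.6,60)"
```

```text
yaw -6.6 shift [-0.002 -0.006  0.178] turn [-0.001 -0.001  0.   ]
yaw 53.4 shift [-0.002 -0.006  0.178] turn [-1.000e-03 -1.000e-03 -1.333e+00]
t 20.10 pos [ 412.1 -143.    80.4] cur yaw -6.6 j6 -27 op 0.755 F [ 0.2  0.1 -1.3] g 29.9
```

Request:
{"api": "step_arm", "payload": {
  "steps": [
    [-0.002,-0.005,0.03,0,0,0,1],
    [-0.002,-0.005,0.07,0,0,0,1],
    [-0.002,-0.005,0.11,0,0,0,1],
    [-0.002,-0.005,0.15,0,0,0,1],
    [-0.002,-0.005,0.17,0,0,0,1],
    [-0.002,-0.005,0.178,0,0,0,1],
    [-0.002,-0.005,0.178,0,0,0,1],
    [-0.002,-0.005,0.178,0,0,0,1]
  ]
}}

```text
time_s: 20.77
position: [0.4111, -0.1437, 0.0278]
tcp_rot: [[0.115, 0.993, 0.001], [0.993, -0.115, -0.0], [-0.0, 0.001, -1.0]]
force: [-1.5, 1.3, -0.9]
opening: 0.752
grasp_force: 29.9
```

```bash
python3 -c "
from go import *
go(410.3,-143.4,20.3,-6.6,60)"
```

```text
yaw -6.6 shift [ 0.001 -0.003  0.025] turn [0.001 0.    0.   ]
yaw 53.4 shift [ 0.001 -0.003  0.025] turn [ 0.000e+00  1.000e-03 -1.333e+00]
t 20.77 pos [ 411.1 -143.7   27.8] cur yaw -6.6 j6 -27 op 0.752 F [-1.5  1.3 -0.9] g 29.9
```

Request:
{"api": "step_arm", "payload": {
  "steps": [
    [0.001,-0.003,0.006,0,0,0,1],
    [0.001,-0.003,0.012,0,0,0,1],
    [0.001,-0.003,0.017,0,0,0,1],
    [0.001,-0.003,0.021,0,0,0,1],
    [0.001,-0.003,0.023,0,0,0,1],
    [0.001,-0.003,0.023,0,0,0,1],
    [0.001,-0.003,0.023,0,0,0,1]
  ]
}}

```text
time_s: 21.35
position: [0.4099, -0.1433, 0.0205]
tcp_rot: [[0.115, 0.993, -0.0], [0.993, -0.115, 0.0], [0.0, -0.0, -1.0]]
force: [-0.0, -0.3, -1.8]
opening: 0.756
grasp_force: 29.9
```

Request:
{"api": "step_arm", "payload": {
  "steps": [
    [0,0,0.002,0,0,0,1],
    [0,0,0.003,0,0,0,1],
    [0,0,0.003,0,0,0,1]
  ]
}}

```text
time_s: 21.6
position: [0.4099, -0.1433, 0.0203]
tcp_rot: [[0.115, 0.993, 0.001], [0.993, -0.115, -0.0], [-0.0, 0.001, -1.0]]
force: [-1.4, -0.8, 6.6]
opening: 0.752
grasp_force: 29.9
```

Request:
{"api": "step_arm", "payload": {
  "steps": [
    [0,0,0,0,0,0,-0.7],
    [0,0,0,0,0,0,-0.8],
    [0,0,0,0,0,0,-0.9],
    [0,0,-0.01,0,0,0,-1],
    [0,0,-0.06,0,0,0,-1],
    [0,0,-0.15,0,0,0,-1],
    [0,0,-0.26,0,0,0.1,-1],
    [0,0,-0.36,0,0,0.2,-1]
  ]
}}

```text
time_s: 22.27
position: [0.4093, -0.1429, 0.1287]
tcp_rot: [[0.273, 0.962, -0.001], [0.962, -0.273, 0.001], [0.001, -0.002, -1.0]]
force: [0.9, -0.0, -0.3]
opening: 0.998
grasp_force: 0.0
```

```bash
python3 -c "
from go import *
L=[]
for n,b in(('scene',(258,243,70,70)),('top',(247,145,70,70)),):
  c=capture(n); x,y,w,h=b; L.append(cv2.resize(c['image'][y:y+h,x:x+w],(400,400),interpolation=cv2.INTER_CUBIC))
  S=4;up=cv2.resize(c['image'],None,fx=S,fy=S,interpolation=cv2.INTER_CUBIC);H=cv2.cvtColor(up,cv2.COLOR_RGB2HSV)
  m=((H[:,:,2]>105)&(H[:,:,1]<90)).astype(np.uint8)
  m2=np.zeros_like(m); m2[y*S:(y+h)*S,x*S:(x+w)*S]=m[y*S:(y+h)*S,x*S:(x+w)*S]
  k=max(cv2.findContours(m2,cv2.RETR_EXTERNAL,cv2.CHAIN_APPROX_NONE)[0],key=cv2.contourArea)
  r=poly(c,(k+.5)/S-.5,.024 if n=='top' else .012); print(n,r[0],r[1])
go(657.5,-15.5,110,-75)"
```

```text
scene [655.55008413 -14.58099794] ((655.6298828125, -14.574836730957031), (127.24579620361328, 82.18994140625), 15.285252571105957)
top [656.96779845 -15.55988916] ((656.9931030273438, -15.540531158447266), (111.13716888427734, 71.24239349365234), 15.232861518859863)
yaw -75.0 shift [0.636 0.67  0.075] turn [ 0.012 -0.003  1.319]
yaw 105.0 shift [0.636 0.67  0.075] turn [ 0.003  0.014 -2.681]
t 22.37 pos [ 412.4 -144.8  131.4] cur yaw -15.7 j6 -18 op 0.998 F [ 0.2 -1.3  0.1] g 0.0
```

Request:
{"api": "step_arm", "payload": {
  "steps": [
    [0.025,0.026,0,0,0,0.1,-1],
    [0.08,0.084,0,0,0,0.25,-1],
    [0.15,0.158,0,0,0,0.4,-1],
    [0.22,0.232,0,0,0,0.55,-1],
    [0.29,0.305,0,0,0,0.7,-1],
    [0.36,0.38,0,0,0,0.85,-1],
    [0.43,0.453,0,0,0,0.95,-1],
    [0.5,0.527,0,0,0,1,-1]
  ]
}}

```text
time_s: 23.03
position: [0.6029, -0.0402, 0.1265]
tcp_rot: [[0.872, 0.489, -0.002], [0.489, -0.872, 0.0], [-0.002, -0.001, -1.0]]
force: [0.5, -0.8, -0.1]
opening: 0.998
grasp_force: 0.0
```

```bash
python3 -c "
from go import *
go(656.8,-15.5,80,-74.8)"
```

```text
yaw -74.8 shift [0.197 0.016 0.155] turn [-0.002  0.002  0.312]
yaw 105.2 shift [0.197 0.016 0.155] turn [-3.000e-03 -2.000e-03 -3.688e+00]
t 23.03 pos [602.9 -40.2 126.5] cur yaw -60.7 j6 46 op 0.998 F [ 0.5 -0.8 -0.1] g 0.0
```

Request:
{"api": "step_arm", "payload": {
  "steps": [
    [0.07,0.006,0,0,0,0.12,-1],
    [0.13,0.01,0.02,0,0,0.22,-1],
    [0.18,0.015,0.06,0,0,0.3,-1],
    [0.197,0.016,0.1,0,0,0.312,-1],
    [0.197,0.016,0.14,0,0,0.312,-1],
    [0.197,0.016,0.155,0,0,0.312,-1],
    [0.197,0.016,0.155,0,0,0.312,-1],
    [0.197,0.016,0.155,0,0,0.312,-1]
  ]
}}

```text
time_s: 23.7
position: [0.655, -0.017, 0.0805]
tcp_rot: [[0.964, 0.265, -0.002], [0.265, -0.964, 0.0], [-0.002, -0.001, -1.0]]
force: [0.1, 0.2, 0.3]
opening: 1.0
grasp_force: 0.0
```

```bash
python3 -c "
from go import *
go(656.8,-15.5,15,-74.8)"
```

```text
yaw -74.8 shift [ 0.008 -0.003  0.218] turn [-0.001  0.003  0.003]
yaw 105.2 shift [ 0.008 -0.003  0.218] turn [-4.000e-03 -2.000e-03 -3.997e+00]
t 23.70 pos [655.  -17.   80.5] cur yaw -74.7 j6 63 op 1.000 F [0.1 0.2 0.3] g 0.0
```

Request:
{"api": "step_arm", "payload": {
  "steps": [
    [0.006,-0.002,0.03,0,0,0.002,-1],
    [0.006,-0.002,0.07,0,0,0.002,-1],
    [0.006,-0.002,0.11,0,0,0.002,-1],
    [0.006,-0.002,0.15,0,0,0.002,-1],
    [0.006,-0.002,0.19,0,0,0.002,-1],
    [0.006,-0.002,0.218,0,0,0.002,-1],
    [0.006,-0.002,0.218,0,0,0.002,-1],
    [0.006,-0.002,0.218,0,0,0.002,-1]
  ]
}}

```text
time_s: 24.37
position: [0.6573, -0.0154, 0.0146]
tcp_rot: [[0.965, 0.263, -0.002], [0.263, -0.965, 0.0], [-0.002, -0.001, -1.0]]
force: [0.1, 0.8, 0.4]
opening: 1.002
grasp_force: 0.0
```

```bash
python3 -c "
from go import *
go(656.8,-15.5,15,-74.8)"
```

```text
yaw -74.8 shift [-0.002 -0.    -0.001] turn [-0.001  0.002  0.001]
yaw 105.2 shift [-0.002 -0.    -0.001] turn [-3.000e-03 -2.000e-03 -3.999e+00]
t 24.37 pos [657.3 -15.4  14.6] cur yaw -74.7 j6 64 op 1.002 F [0.1 0.8 0.4] g 0.0
```

Request:
{"api": "step_arm", "payload": {
  "steps": [
    [-0.001,0,-0.001,0,0,0,-0.8],
    [-0.001,0,-0.001,0,0,0,-0.6],
    [-0.001,0,-0.001,0,0,0,0.5],
    [-0.001,0,-0.001,0,0,0,1],
    [-0.001,0,-0.001,0,0,0,1],
    [-0.001,0,-0.001,0,0,0,1],
    [-0.001,0,-0.001,0,0,0,1]
  ]
}}

```text
time_s: 24.95
position: [0.658, -0.0155, 0.0168]
tcp_rot: [[0.965, 0.263, 0.001], [0.263, -0.965, -0.0], [0.001, 0.0, -1.0]]
force: [-0.8, 0.6, 4.3]
opening: 0.774
grasp_force: 30.0
```

Request:
{"api": "step_arm", "payload": {
  "steps": [
    [0,0,-0.015,0,0,0,1],
    [0,0,-0.05,0,0,0,1],
    [0,0,-0.1,0,0,0,1],
    [0,0,-0.16,0,0,0,1],
    [0,0,-0.22,0,0,0,1],
    [0,0,-0.25,0,0,0,1],
    [0,0,-0.25,0,0,0,1]
  ]
}}

```text
time_s: 25.53
position: [0.6594, -0.0159, 0.0938]
tcp_rot: [[0.965, 0.263, 0.005], [0.263, -0.965, -0.001], [0.005, 0.002, -1.0]]
force: [0.9, -0.2, -1.9]
opening: 0.771
grasp_force: 30.0
```

```bash
python3 -c "
from go import *
go(577.7,356,85,-74.7)"
```

```text
yaw -74.7 shift [ 0.064 -1.268  0.027] turn [ 0.003 -0.006 -0.001]
yaw -254.7 shift [ 0.064 -1.268  0.027] turn [-0.009 -0.005  3.999]
t 25.53 pos [659.4 -15.9  93.8] cur yaw -74.7 j6 64 op 0.771 F [ 0.9 -0.2 -1.9] g 30.0
```

Request:
{"api": "step_arm", "payload": {
  "steps": [
    [0.002,-0.035,-0.02,0,0,0,1],
    [0.006,-0.11,-0.05,0,0,0,1],
    [0.01,-0.2,-0.07,0,0,0,1],
    [0.015,-0.3,-0.07,0,0,0,1],
    [0.02,-0.4,-0.07,0,0,0,1],
    [0.025,-0.5,-0.07,0,0,0,1],
    [0.03,-0.6,-0.07,0,0,0,1],
    [0.035,-0.7,-0.07,0,0,0,1]
  ]
}}

```text
time_s: 26.2
position: [0.6104, 0.1917, 0.1108]
tcp_rot: [[0.965, 0.263, -0.003], [0.263, -0.965, -0.0], [-0.003, -0.001, -1.0]]
force: [0.9, -0.3, -2.6]
opening: 0.775
grasp_force: 30.0
```

```bash
python3 -c "
from go import *
go(578.2,356.1,80,-74.7)"
```

```text
yaw -74.7 shift [ 0.041 -0.557  0.103] turn [-0.001  0.004 -0.001]
yaw -254.7 shift [ 0.041 -0.557  0.103] turn [7.000e-03 1.000e-03 3.999e+00]
t 26.20 pos [610.4 191.7 110.8] cur yaw -74.7 j6 82 op 0.775 F [ 0.9 -0.3 -2.6] g 30.0
```

Request:
{"api": "step_arm", "payload": {
  "steps": [
    [0.007,-0.1,0,0,0,0,1],
    [0.014,-0.2,0,0,0,0,1],
    [0.022,-0.3,0,0,0,0,1],
    [0.029,-0.39,0,0,0,0,1],
    [0.035,-0.46,0.01,0,0,0,1],
    [0.039,-0.52,0.03,0,0,0,1],
    [0.04,-0.55,0.06,0,0,0,1],
    [0.041,-0.557,0.09,0,0,0,1]
  ]
}}

```text
time_s: 26.87
position: [0.5784, 0.3562, 0.0835]
tcp_rot: [[0.964, 0.266, -0.002], [0.266, -0.964, -0.0], [-0.002, -0.0, -1.0]]
force: [-0.4, 0.9, -2.9]
opening: 0.777
grasp_force: 30.0
```

```bash
python3 -c "
from go import *
go(578.2,356.1,40,-74.7)"
```

```text
yaw -74.7 shift [-0.001  0.     0.145] turn [-0.     0.003  0.003]
yaw 105.3 shift [-0.001  0.     0.145] turn [-0.004 -0.    -3.997]
t 26.87 pos [578.4 356.2  83.5] cur yaw -74.6 j6 97 op 0.777 F [-0.4  0.9 -2.9] g 30.0
```

Request:
{"api": "step_arm", "payload": {
  "steps": [
    [0,0,0.03,0,0,0,1],
    [0,0,0.07,0,0,0,1],
    [0,0,0.11,0,0,0,1],
    [0,0,0.145,0,0,0,1],
    [0,0,0.165,0,0,0,1],
    [0,0,0.175,0,0,0,1],
    [0,0,0.175,0,0,0,1],
    [0,0,0.175,0,0,0,1]
  ]
}}

```text
time_s: 27.53
position: [0.5808, 0.3541, 0.0327]
tcp_rot: [[0.965, 0.263, 0.0], [0.263, -0.965, 0.0], [0.001, -0.0, -1.0]]
force: [0.5, 0.1, -2.8]
opening: 0.779
grasp_force: 30.0
```

```bash
python3 -c "
from go import *
go(578.2,356.1,21.8,-74.7)"
```

```text
yaw -74.7 shift [-0.007 -0.009  0.036] turn [-0.    -0.001 -0.001]
yaw -254.7 shift [-0.007 -0.009  0.036] turn [-1.000e-03  0.000e+00  3.999e+00]
t 27.53 pos [580.8 354.1  32.7] cur yaw -74.8 j6 97 op 0.779 F [ 0.5  0.1 -2.8] g 30.0
```

Request:
{"api": "step_arm", "payload": {
  "steps": [
    [-0.007,-0.009,0.008,0,0,0,1],
    [-0.007,-0.009,0.016,0,0,0,1],
    [-0.007,-0.009,0.023,0,0,0,1],
    [-0.007,-0.009,0.029,0,0,0,1],
    [-0.007,-0.009,0.033,0,0,0,1],
    [-0.007,-0.009,0.034,0,0,0,1],
    [-0.007,-0.009,0.034,0,0,0,1]
  ]
}}

```text
time_s: 28.12
position: [0.5776, 0.3563, 0.0222]
tcp_rot: [[0.965, 0.263, -0.0], [0.263, -0.965, -0.0], [-0.0, 0.0, -1.0]]
force: [-0.6, -0.1, -2.3]
opening: 0.771
grasp_force: 30.0
```

Request:
{"api": "step_arm", "payload": {
  "steps": [
    [0,0,0.002,0,0,0,1],
    [0,0,0.003,0,0,0,1],
    [0,0,0.003,0,0,0,1]
  ]
}}

```text
time_s: 28.37
position: [0.5779, 0.3564, 0.0218]
tcp_rot: [[0.965, 0.263, 0.0], [0.263, -0.965, 0.0], [0.0, -0.0, -1.0]]
force: [-0.2, -0.1, -0.7]
opening: 0.774
grasp_force: 30.0
```

```bash
python3 -c "
from go import *
go(578.2,356.1,21.8,-74.7)"
```

```text
yaw -74.7 shift [0.001 0.001 0.   ] turn [-0.    -0.001 -0.001]
yaw -254.7 shift [0.001 0.001 0.   ] turn [-1.000e-03  0.000e+00  3.999e+00]
t 28.37 pos [577.9 356.4  21.8] cur yaw -74.7 j6 97 op 0.774 F [-0.2 -0.1 -0.7] g 30.0
```

Weight is partly taken up, so this is first contact. A fraction more, then release.

Request:
{"api": "step_arm", "payload": {
  "steps": [
    [0,0,0.002,0,0,0,1],
    [0,0,0.002,0,0,0,1],
    [0,0,0.002,0,0,0,1]
  ]
}}

```text
time_s: 28.62
position: [0.5779, 0.3564, 0.0218]
tcp_rot: [[0.965, 0.263, 0.001], [0.263, -0.965, 0.0], [0.001, -0.0, -1.0]]
force: [-0.7, -0.8, 6.4]
opening: 0.775
grasp_force: 30.0
```

Request:
{"api": "step_arm", "payload": {
  "steps": [
    [0,0,0,0,0,0,-0.7],
    [0,0,0,0,0,0,-0.8],
    [0,0,0,0,0,0,-0.9],
    [0,0,-0.01,0,0,0,-1],
    [0,0,-0.06,0,0,0,-1],
    [0,0,-0.15,0,0,0,-1],
    [0,0,-0.26,0,0,0,-1],
    [0,0,-0.36,0,0,0,-1]
  ]
}}

```text
time_s: 29.28
position: [0.5774, 0.3562, 0.1296]
tcp_rot: [[0.965, 0.263, -0.001], [0.263, -0.965, -0.0], [-0.001, 0.0, -1.0]]
force: [1.3, 1.2, 0.7]
opening: 0.999
grasp_force: 0.0
```

Request:
{"api": "step_arm", "payload": {
  "steps": [
    [-0.03,-0.03,-0.08,0,0,0,-1],
    [-0.1,-0.1,-0.15,0,0,0,-1],
    [-0.2,-0.2,-0.2,0,0,0,-1],
    [-0.3,-0.3,-0.2,0,0,0,-1],
    [-0.4,-0.4,-0.2,0,0,0,-1],
    [-0.5,-0.5,-0.2,0,0,0,-1],
    [-0.6,-0.6,-0.2,0,0,0,-1],
    [-0.66,-0.66,-0.2,0,0,0,-1]
  ]
}}

```text
time_s: 29.95
position: [0.3313, 0.4963, 0.189]
tcp_rot: [[0.964, 0.264, -0.001], [0.264, -0.964, 0.0], [-0.001, -0.001, -1.0]]
force: [0.6, 0.7, 0.2]
opening: 0.998
grasp_force: 0.0
```

```bash
cat > chk.py <<'E'
from go import *
L=[]
F={'round':(556.8,-363.3),'square':(405.8,138.4),'hex':(410.3,-143.4),'rect':(577.8,356)}
s=read_state(); print(s["time_s"],s["position"])
for n in('top','scene'):
  c=capture(n); S=4; up=cv2.resize(c['image'],None,fx=S,fy=S,interpolation=cv2.INTER_CUBIC); H=cv2.cvtColor(up,cv2.COLOR_RGB2HSV)
  row=[]
  for k,(x,y) in F.items():
    u,v=proj(c,[x/1000,y/1000,.02])[0].round().astype(int); r=34
    row.append(cv2.resize(c['image'][v-r:v+r,u-r:u+r],(200,200),interpolation=cv2.INTER_CUBIC))
    m=((H[:,:,2]>150)&(H[:,:,1]<100)).astype(np.uint8); w=np.zeros_like(m); w[(v-r)*S:(v+r)*S,(u-r)*S:(u+r)*S]=1
    m=cv2.morphologyEx(m*w,cv2.MORPH_CLOSE,np.ones((13,13)))
    ct=max(cv2.findContours(m,cv2.RETR_EXTERNAL,cv2.CHAIN_APPROX_NONE)[0],key=cv2.contourArea)
    a=poly(c,(ct+.5)/S-.5,.029 if n=='top' else .029); print(n,k,'tile',a[0].round(1),np.round(a[1][1],1),round(a[1][2],1),end=' | ')
    h=((H[:,:,0]<18)&(H[:,:,1]>110)&(H[:,:,2]>60)).astype(np.uint8)*w
    ct=max(cv2.findContours(h,cv2.RETR_EXTERNAL,cv2.CHAIN_APPROX_NONE)[0],key=cv2.contourArea)
    a=poly(c,(ct+.5)/S-.5,.0055); print('frame',a[0].round(1),np.round(a[1][1],1),round(a[1][2],1))
  L.append(np.hstack(row))
cv2.imwrite('pics/chk.png',np.vstack(L)[:,:,::-1])
E
python3 chk.py
```

```text
29.95 [0.33133735 0.4962616  0.18902923]
top round tile [ 556.2 -360.4] [48.5 48.8] 45.9 | frame [ 557.6 -363.6] [67.6 69.5] 1.6
top square tile [407.7 134.3] [63.5 64.5] 5.2 | frame [406.5 138.2] [80.9 82.5] 5.0
top hex tile [ 412.3 -140.2] [89.3 82.2] 83.1 | frame [ 410.9 -143.8] [ 99.8 112.3] 53.3
top rect tile [574.4 348.4] [121.8  83. ] 15.5 | frame [578.2 356.1] [142.1 102.9] 15.4
scene round tile [ 567.7 -364.7] [65.7 48.4] 3.0 | frame [ 566.  -361.1] [69.1 67.5] 15.2
scene square tile [420.6 129.5] [82.9 71.8] 5.2 | frame [420.1 130.6] [88.4 85.8] 3.8
scene hex tile [ 422.9 -147.5] [ 77.2 103.9] 75.4 | frame [ 431.8 -147.2] [111.5  85.4] 81.5
scene rect tile [590.5 344.2] [130.2  99.4] 15.4 | frame [601.5 334.4] [145.  108.9] 15.4
```

View pics/chk.png

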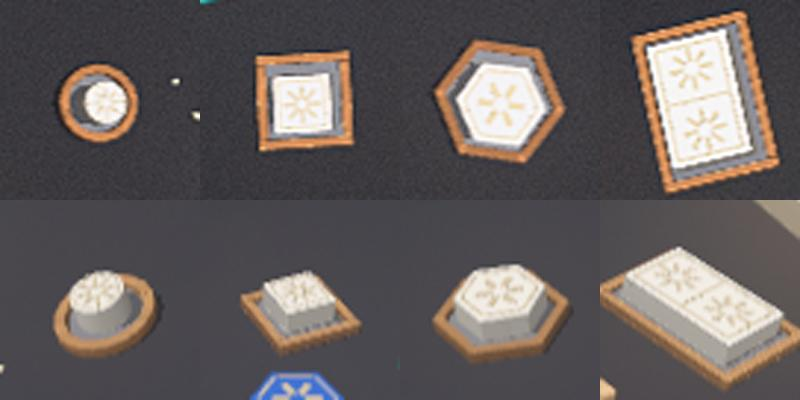

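All four tiles lie in their frames, carved face up, with the frames unmoved (the apparent offsets in the top row include parallax). My mask picked up the lit backing board, so I'll re-measure with a brighter threshold.

```bash
sed -i 's/(H\[:,:,2\]>150)&(H\[:,:,1\]<100)/(H[:,:,2]>(205 if n=="top" else 195))\&(H[:,:,1]<100)/' chk.py; python3 chk.py | sed 's/|.*scene/&/'; python3 -c "
from h import *
c=capture('top')
for n,p in(('round',(556.8,-363.3)),('rect',(577.8,356))):
  u,v=proj(c,[p[0]/1000,p[1]/1000,.02])[0].astype(int); print(n,c['image'][v,u-20:u+24,:].max(1).tolist())"
```

```text
30.05 [0.3293428  0.49699084 0.18891247]
top round tile [ 556.2 -363.7] [34.9 33.4] 0.1 | frame [ 557.6 -363.6] [67.6 69. ] 1.5
top square tile [404. 137.] [48.7 48.4] 5.1 | frame [406.5 138.2] [80.8 82.7] 5.1
top hex tile [ 408.8 -143.1] [74.1 66.5] 25.2 | frame [ 410.9 -143.8] [113.3  99.1] 84.0
top rect tile [577.7 355. ] [108.1  69.2] 15.5 | frame [578.1 356.1] [142.1 102.7] 15.3
scene round tile [ 556.3 -364.2] [34.5 36.7] 48.6 | frame [ 566.1 -361.1] [69.1 67.5] 15.2
scene square tile [405.5 137.7] [50.4 49.7] 4.4 | frame [420.  130.5] [89.1 85.6] 5.0
scene hex tile [ 409.3 -143.1] [74.9 67.5] 85.9 | frame [ 431.8 -147.3] [111.5  85.4] 81.5
scene rect tile [578.4 354.7] [109.5  73.5] 15.9 | frame [601.4 334.2] [145.3 109.1] 15.4
round [60, 59, 60, 54, 39, 49, 168, 223, 227, 175, 93, 92, 93, 93, 139, 237, 251, 245, 242, 240, 242, 250, 248, 243, 240, 238, 243, 236, 203, 141, 163, 212, 175, 65, 64, 59, 60, 65, 66, 65, 62, 68, 62, 61]
rect [59, 58, 157, 220, 227, 171, 186, 251, 245, 241, 249, 247, 248, 247, 248, 248, 251, 246, 243, 241, 237, 224, 229, 243, 244, 246, 246, 247, 247, 248, 249, 242, 242, 255, 225, 121, 134, 150, 157, 188, 225, 227, 179, 52]
```

All tiles are within about 2 mm and 2° of their frames, and the arm is clear.

```bash
python3 -c "
from rig import *
print(hand_in())"
```

```text
the job is handed in; nothing more can be done
None
```

I laid all four tiles carved face up in their matching frames, within about 2 mm of centre and 2° of parallel by camera, at low contact force, left the chisel and sanding block alone, and handed the job in at about 30 s.

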